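# Fetch the bridge from behind the jars

### The job

Move the three hardware jars out of the caddy and stand them on the white side tray, then take the guitar bridge from behind where they stood and lay it flat and centred on the green rectangle of the setup board, lengthwise along it. Only then put each jar back upright in the middle of the pad of its own colour, and do not knock any jar over.

Things in the scene. Friction and masses are not known exactly. Their poses are not given: they have to be found in the camera images.
- jar_red: loose hardware jar, upright round cylinder 44 mm in diameter and 90 mm tall, off-white with a red lid (top 20 mm) and a red band; about 0.14 kg. Origin: centre of its underside, z up; its yaw does not matter.
- pad_red: red square pad, 60 x 60 mm and 4 mm thick, fixed on the floor of the caddy: the home of the red jar, which stands on it at the start so that a red border shows round the jar. Origin: centre of its underside (its top is 4 mm higher). The three pads lie in a row along the caddy's y, 62 mm between centres, in any order of colour; its axes are parallel to the caddy's.
- jar_yellow: loose hardware jar, upright round cylinder 44 mm in diameter and 90 mm tall, off-white with a yellow lid (top 20 mm) and a yellow band; about 0.14 kg. Origin: centre of its underside, z up; its yaw does not matter.
- pad_yellow: yellow square pad, 60 x 60 mm and 4 mm thick, fixed on the floor of the caddy: the home of the yellow jar, which stands on it at the start so that a yellow border shows round the jar. Origin: centre of its underside (its top is 4 mm higher). The three pads lie in a row along the caddy's y, 62 mm between centres, in any order of colour; its axes are parallel to the caddy's.
- jar_blue: loose hardware jar, upright round cylinder 44 mm in diameter and 90 mm tall, off-white with a blue lid (top 20 mm) and a blue band; about 0.14 kg. Origin: centre of its underside, z up; its yaw does not matter.
- pad_blue: blue square pad, 60 x 60 mm and 4 mm thick, fixed on the floor of the caddy: the home of the blue jar, which stands on it at the start so that a blue border shows round the jar. Origin: centre of its underside (its top is 4 mm higher). The three pads lie in a row along the caddy's y, 62 mm between centres, in any order of colour; its axes are parallel to the caddy's.
- bridge: loose steel guitar bridge, a block 36 mm (its x) by 84 mm (its y) and 22 mm tall, with six small saddles in a row on top (30 mm tall in all); about 0.25 kg. It lies in the caddy right behind the row of jars, about 15 mm from them, its length roughly along the row; grip it across the 36 mm after the jars are gone. Origin: centre of its underside, z up.
- caddy: fixed plywood caddy, 170 mm (its x) by 210 mm (its y), floor 8 mm thick, 6 mm thick rims reaching 15 mm above the bench along its far side (+x) and both ends (+-y), open on the -x side towards the robot. Row of pads 34 mm to the -x side of its centre, bridge about 20 mm to the +x side. Origin: centre of its underside.
- board: fixed brown wooden setup board, 110 mm (its x) by 150 mm (its y), 12 mm thick, flat top with a dark green rectangle, 48 x 96 mm, in the middle (level with the top, longer along the board's y) that shows where the bridge lies. To the left or the right of the caddy. Origin: centre of its underside.
- tray: fixed white side tray, 220 mm (its x) by 110 mm (its y), floor top 5 mm above the bench, 5 mm thick lip reaching 10 mm above the bench all round. On the other side of the caddy from the board. Room for three jars in a row along its x, 70 mm apart. Origin: centre of its underside.
There are look-alikes about, which are no part of the job. Leave any black or turquoise look-alike of the jar_red alone.

How it is judged (in metres and radians):
On the way, in this order (a step that is already met when the one before it is completed fails the run):
1. all three jars stand upright on the side tray while the bridge still lies in its place in the caddy (x of jar_red in the frame of tray between -0.09 and 0.09 m and y of jar_red in the frame of tray between -0.036 and 0.036 m and z of jar_red in the frame of tray between 0.002 and 0.012 m and angle between each of jar_red, jar_yellow, jar_blue's own z axis and vertical below 0.15 rad and x of jar_yellow in the frame of tray between -0.09 and 0.09 m and y of jar_yellow in the frame of tray between -0.036 and 0.036 m and z of jar_yellow in the frame of tray between 0.002 and 0.012 m and x of jar_blue in the frame of tray between -0.09 and 0.09 m and y of jar_blue in the frame of tray between -0.036 and 0.036 m and z of jar_blue in the frame of tray between 0.002 and 0.012 m and distance of bridge from where it was at the start of the episode below 0.03 m), for 0.2 s.
2. the bridge lies at rest on the green rectangle of the board while all three jars stand on the side tray (x of bridge in the frame of board between -0.012 and 0.012 m and y of bridge in the frame of board between -0.012 and 0.012 m and z of bridge in the frame of board between 0.009 and 0.017 m and angle between the y axis of bridge and the y axis of board, either way round below 0.2 rad and angle between bridge's own z axis and vertical below 0.1 rad and linear speed of bridge below 0.03 m/s and x of jar_red in the frame of tray between -0.09 and 0.09 m and y of jar_red in the frame of tray between -0.036 and 0.036 m and z of jar_red in the frame of tray between 0.002 and 0.012 m and angle between each of jar_red, jar_yellow, jar_blue's own z axis and vertical below 0.15 rad and x of jar_yellow in the frame of tray between -0.09 and 0.09 m and y of jar_yellow in the frame of tray between -0.036 and 0.036 m and z of jar_yellow in the frame of tray between 0.002 and 0.012 m and x of jar_blue in the frame of tray between -0.09 and 0.09 m and y of jar_blue in the frame of tray between -0.036 and 0.036 m and z of jar_blue in the frame of tray between 0.002 and 0.012 m), for 0.2 s.
At the end, for the whole second after the job is handed in: The bridge lies flat and at rest on the board, its centre within 12 mm of the board's centre along each board axis and its length within 0.2 rad of the board's y axis; each jar stands upright and at rest on the pad of its own colour, centre within 12 mm of the pad's centre; all are released (x of bridge in the frame of board between -0.012 and 0.012 m and y of bridge in the frame of board between -0.012 and 0.012 m and z of bridge in the frame of board between 0.009 and 0.017 m and angle between the y axis of bridge and the y axis of board, either way round below 0.2 rad and angle between each of bridge, jar_red, jar_yellow, jar_blue's own z axis and vertical below 0.1 rad and linear speed of each of bridge, jar_red, jar_yellow, jar_blue below 0.03 m/s and horizontal distance between jar_red and pad_red below 0.012 m and z of jar_red in the frame of pad_red between 0.001 and 0.008 m and horizontal distance between jar_yellow and pad_yellow below 0.012 m and z of jar_yellow in the frame of pad_yellow between 0.001 and 0.008 m and horizontal distance between jar_blue and pad_blue below 0.012 m and z of jar_blue in the frame of pad_blue between 0.001 and 0.008 m); the robot touches nothing.
It fails at once if a jar is tipped over (more than 0.6 rad) (angle between any of jar_red, jar_yellow, jar_blue's own z axis and vertical above 0.6 rad).
It fails at once if the bridge is tipped over (more than 0.7 rad) (angle between bridge's own z axis and vertical above 0.7 rad).
It also fails if it takes over 144 s, if anything falls off the work surface, if the arm or the gripper's body presses on something with over 40 N, if the wrist force passes 120 N, or if a joint passes its speed limit or range.

### The arm

A 6-joint arm with a two-finger parallel gripper is mounted at the origin on the work surface. World frame = base frame: x ahead of the robot, y to its left, z up, the work surface at z = 0. Lengths are in mm, angles in degrees, forces in N, time in s.
With the tool pointing down it reaches from about 300 to 850 mm from the base axis. Payload 4.2 kg.
Tool frame: the origin (TCP) lies midway between the tips of the shut fingers; the grasp point (between the pads) lies 19 mm behind it; z points along the fingers, y is the direction in which the jaws open and shut (so a half turn about z gives the same grasp; the last joint's range is limited). The gripper opens to 91 mm and grips with 3 to 60 N. Pads are 32 mm wide; open, the fingers measure 118 mm over their backs; the gripper's body (76 mm by 178 mm) begins 60 mm behind the grasp point.
Start: joints at [-69.729, 18.312, 89.639, -0, 72.044, -1.146], TCP at [209.969, -535.31, 213.976] pointing down, gripper open.
Joint ranges: [-177.97, 177.97], [-48.28, 115.42], [12.27, 149.76], [-77.06, 257.06], [2.81, 150.46], [-146.56, 146.56]. Speed limits (degrees/s): [147.25, 147.25, 180, 180, 180, 180].

### API

Orientations are given as [roll, pitch, yaw] about the fixed x, y, z axes, in that order (R = Rz(yaw) Ry(pitch) Rx(roll)).
In Python, from workcell import env gives the robot as it stands.
- The arm moves only by the shell command python3 -m jog 'ROWS' [FORCE]. ROWS is JSON, a list of rows, each an object of numbers: "dx", "dy", "dz": the shift along the world's x, y, z in m; "wx", "wy", "wz": the turn, a rotation vector about the world's x, y, z in rad; "grip": the gripper's target within -1 to 1 (shut at 1, half-way at 0, fully open at -1). In form: [{"dx": .., "dy": .., "dz": .., "wx": .., "wy": .., "wz": .., "grip": ..}, ...]. A call has 1 to 10 rows; each row shifts and turns the commanded pose from where the row before left it; what a row does not reach is not made up. A row lasts 1/10 s, in which the tool goes at most 50 mm and 8.59 degrees, less where a joint would pass 70% of its speed; a pose out of reach is approached as far as the arm can. A call with a gripper value outside its range is refused whole. The fingers move at their own pace and stop on an object; FORCE is the grip in N (left out, the last holds). Time passes only in rows, so rows that do not move let the fingers close. It gives the time, the measured TCP pose, the force and the opening at its end, in the units of the state.
- env.state(): the state, without advancing time (a new reading comes with each control period).
- env.grab_frame(name): name is "scene" or "top" or "wrist"; returns the picture (480x640x3 uint8, red, green, blue); there is no depth.
- env.get_calibration(name): a dict with "fx", "fy", "cx", "cy" (pixels), "R" (3x3) and "t" (3): a world point X has camera coordinates R X + t. Camera axes: x right, y down, z forward; pixel columns grow to the right and rows downward; lengths in mm; the calibration is good to about 2 mm. A picture is of the moment at which its call begins: read the wrist's pose just before it. get_calibration takes no time and is no camera call; for the wrist camera it gives the pose at the moment of the call.
- env.job_done(): hands the job in, once; it reports no verdict.
The state is a dict: "time_s": time; "qpos": joint angles; "qvel": joint speeds; "effort": joint torques, N m; "ee_pos": TCP position; "ee_rot": TCP orientation; "force": force on the tool from outside, world axes, zero at the start; "torque": the same for the moment, N m; "gripper_width": finger opening in mm.
Only numpy, scipy, OpenCV 4.12 (cv2) and the standard library are available. Lean on these libraries where they do the work, as an engineer would, in place of code of your own. Each camera call takes 0.05 s, during which the arm holds its last target. There are 200 camera calls.

## Working session

There is one attempt and no reset: what is moved stays moved. The work goes in short steps, Python scripts to look and compute and a shell command to move; the robot and the scene stay as the last step left them, time stands still between calls to the robot, and variables do not carry over. Pictures are saved under pics/ and viewed, about 12 in all and at most 16, crops included, and the job is handed in when it is done.

```bash
ls; mkdir -p pics; python3 - <<'E'
from workcell import env
import cv2
for n in("top","scene"):
    cv2.imwrite(f"pics/{n}0.png",env.grab_frame(n)[:,:,::-1]); c=env.get_calibration(n); print(n,c)
print(env.state())
E
```

```text
pics
top {'fx': 531.1042417645317, 'fy': 531.1042417645317, 'cx': 315.9206160041656, 'cy': 231.76581443219573, 'R': array([[-0.01242372, -0.99991107,  0.0048471 ],
       [-0.99931876,  0.0122476 , -0.03481408],
       [ 0.03475162, -0.00527632, -0.99938205]]), 't': array([-5.87473495e-01,  5.36371725e+02,  9.65160384e+02])}
scene {'fx': 434.8309284888962, 'fy': 434.8309284888962, 'cx': 314.16672588349223, 'cy': 229.4418068646115, 'R': array([[-0.57825695,  0.81580204, -0.00927037],
       [ 0.60985572,  0.42467444, -0.66912452],
       [-0.54193626, -0.39257949, -0.74309248]]), 't': array([ 314.19539008, -324.90423197, 1214.48189989])}
{'time_s': 0.1, 'qpos': array([-6.97282405e+01,  1.83476074e+01,  8.96993415e+01, -9.18532822e-04,
        7.20457007e+01, -1.14540729e+00]), 'qvel': array([ 0.11590119, -0.11085896, -0.20799823,  0.0371087 ,  0.04801285,
        0.0174206 ]), 'effort': array([-7.03953701e-04, -4.13332701e+01, -2.32510078e+01,  7.28388224e-02,
        4.22111875e-02, -3.91728361e-05]), 'ee_pos': array([ 209.80504508, -534.86021775,  213.20859382]), 'ee_rot': array([-1.79907351e+02, -9.78875845e-04,  2.14174498e+01]), 'force': array([-0.05028662, -0.20730179, -0.01903656]), 'torque': array([-0.00032772, -0.00204602, -0.05278056]), 'gripper_width': 91.46518761189361}
```

View pics/top0.png

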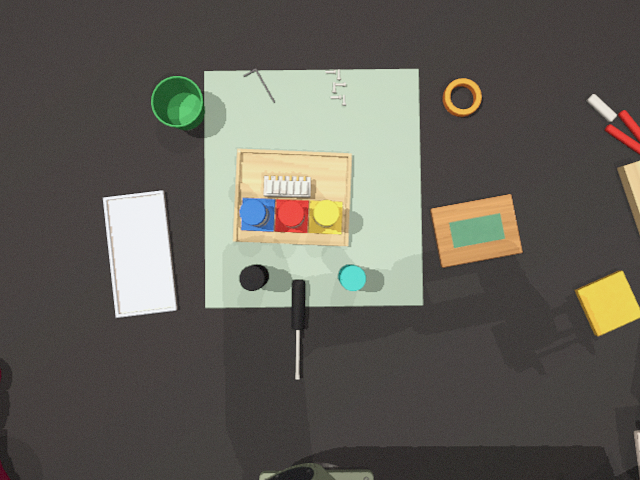

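View pics/scene0.png

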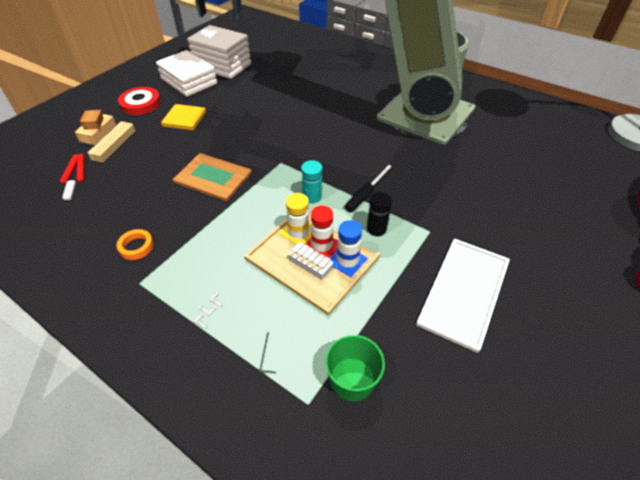

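Top view, candidates: blue jar (253,212), red (291,213), yellow (326,213), standing on same-coloured pads. Look-alikes are the black jar (253,277) and turquoise jar (351,277), and the yellow square (608,303) is not a pad. The bridge is at (288,187), the tray at (140,254) and the board at (477,230). I choose the three jars in the caddy.

```bash
cat > h.py <<'E'
import numpy as np, cv2
from workcell import env
def ray(name,px,z,c=None):
    c=c or env.get_calibration(name)
    R=np.array(c["R"]);C=-R.T@np.array(c["t"])
    px=np.atleast_2d(np.float64(px))
    d=np.c_[(px[:,0]-c["cx"])/c["fx"],(px[:,1]-c["cy"])/c["fy"],np.ones(len(px))]@R
    return C+d*((z-C[2])/d[:,2])[:,None]
HUE={"red":((0,8),(172,180)),"yellow":((24,32),),"blue":((105,118),),"green":((60,90),),"wood":((5,22),)}
def mask(im,col,roi,smin=110,vmin=50):
    h=cv2.cvtColor(im,cv2.COLOR_RGB2HSV); m=np.zeros(im.shape[:2],np.uint8)
    for a,b in HUE[col]: m|=cv2.inRange(h,(a,smin,vmin),(b,255,255))
    k=np.zeros_like(m);u0,v0,u1,v1=roi;k[v0:v1,u0:u1]=255
    return m&k
def big(m):
    cs=cv2.findContours(m,cv2.RETR_EXTERNAL,cv2.CHAIN_APPROX_NONE)[0]
    return max(cs,key=cv2.contourArea)
def rect(name,cnt,z):
    p=ray(name,cnt[:,0,:],z)[:,:2].astype(np.float32)
    return cv2.minAreaRect(p)
E
python3 - <<'E'
from h import *
im=env.grab_frame("top"); h=cv2.cvtColor(im,cv2.COLOR_RGB2HSV)
for u,v in[(253,212),(291,213),(326,213),(244,228),(280,228),(340,228),(477,230),(440,245),(245,160),(288,187),(140,254)]: print((u,v),h[v,u])
for c in("blue","red","yellow"):
    ct=big(mask(im,c,(235,190,352,246)))
    print(c,"padrect z12",rect("top",ct,12), cv2.boundingRect(ct))
ct=big(mask(im,"green",(435,200,520,260),60)); print("green",rect("top",ct,12))
m=cv2.inRange(h,(0,0,190),(180,40,255)); k=m.copy();k[:,180:]=0;k[:180]=0
print("tray",rect("top",big(k),10))
k=cv2.inRange(h,(0,0,60),(180,60,255)); b=np.zeros_like(k); b[170:202,255:325]=k[170:202,255:325]
print("bridge",rect("top",big(b),36), cv2.boundingRect(big(b)))
ct=big(mask(im,"wood",(228,140,360,252),40)); print("caddy",rect("top",ct,15))
cv2.imwrite("pics/crop1.png",cv2.resize(im[140:300,225:365,::-1],None,fx=4,fy=4,interpolation=cv2.INTER_CUBIC)[:600])
E
```

```text
(253, 212) [107 159 223]
(291, 213) [  1 182 236]
(326, 213) [ 29 143 239]
(244, 228) [106 166 214]
(280, 228) [  1 187 181]
(340, 228) [ 24 166 217]
(477, 230) [ 69  83 172]
(440, 245) [ 16 131 214]
(245, 160) [ 19  81 238]
(288, 187) [ 30  11 234]
(140, 254) [107   7 244]
blue padrect z12 ((569.4973754882812, 100.78219604492188), (61.876548767089844, 58.488399505615234), 87.01737213134766) (240, 198, 35, 33)
red padrect z12 ((566.5774536132812, 37.27738952636719), (59.28700637817383, 59.5930290222168), 86.58402252197266) (275, 199, 34, 34)
yellow padrect z12 ((569.5227661132812, -25.184036254882812), (60.51054763793945, 49.557838439941406), 89.3144760131836) (309, 200, 34, 28)
green ((535.25927734375, -301.7278747558594), (45.49379348754883, 93.32162475585938), 9.794332504272461)
tray ((501.1370544433594, 316.7179260253906), (220.28321838378906, 110.84085083007812), 6.252657413482666)
bridge ((617.9979858398438, 44.54144287109375), (84.06636810302734, 35.924503326416016), 89.31659698486328) (263, 176, 48, 21)
caddy ((600.3213500976562, 35.53056335449219), (210.5186004638672, 170.29330444335938), 86.9066390991211)
```

View pics/crop1.png

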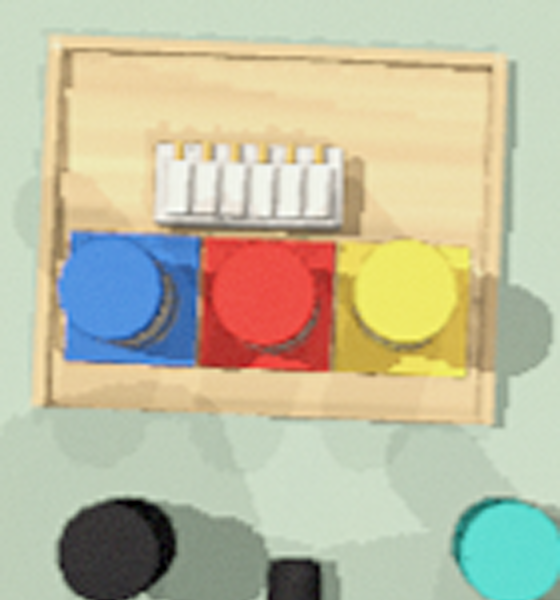

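The crop shows lids of blue, red and yellow at crop (110,287), (263,295) and (405,292), each on its own pad. The black and turquoise ones stand apart in front of the caddy, so the choice holds.

```bash
python3 - <<'E'
from h import *
print(ray("top",[(252.5,211.75),(290.75,213.75),(326.25,213)],102).round(1))
print("look-alikes",ray("top",[(252.5,277),(352,277)],90).round(1))
a=np.radians(6.25); c=np.array([501.1,316.7])
for s in(70,0,-70): print("tray",s,c+s*np.array([np.cos(a),np.sin(a)]))
E
python3 -m jog '[{"dx":0.036,"dy":0.05,"wz":0.143},{"dx":0.036,"dy":0.05,"wz":0.143},{"dx":0.036,"dy":0.05,"wz":0.143},{"dx":0.036,"dy":0.05,"wz":0.143},{"dx":0.036,"dy":0.05,"wz":0.143},{"dx":0.036,"dy":0.05,"wz":0.143},{"dx":0.036,"dy":0.05,"wz":0.143},{"dx":0.036,"dy":0.05,"wz":0.143}]'
```

```text
[[567.7  98.2 102. ]
 [563.6  34.7 102. ]
 [564.1 -24.3 102. ]]
look-alikes [[458.9 100.5  90. ]
 [456.8 -66.4  90. ]]
tray 70 [570.68394368 324.32068124]
tray 0 [501.1 316.7]
tray -70 [431.51605632 309.07931876]invalid input
```

```bash
python3 -m jog '[{"dx":0.036,"dy":0.045,"dz":0,"wx":0,"wy":0,"wz":0.143,"grip":-1}]'
```

```text
time_s: 0.25
ee_pos: [239.4, -499.3, 213.2]
ee_rot: [179.9, 0.1, 29.5]
force: [1.6, 0.6, 0.9]
gripper_width: 91.3
```

```bash
python3 -m jog '[{"dx":0.023,"dy":0.042,"wz":0.143},{"dx":0.023,"dy":0.042,"wz":0.143},{"dx":0.023,"dy":0.042,"wz":0.143},{"dx":0.023,"dy":0.042,"wz":0.143},{"dx":0.023,"dy":0.042,"wz":0.143},{"dx":0.023,"dy":0.042,"wz":0.143},{"dx":0.023,"dy":0.042,"wz":0.143},{"dx":0.023,"dy":0.042},{"dx":0.023,"dy":0.042},{"dx":0.023,"dy":0.042}]'
```

```text
invalid input
```

```bash
python3 -m jog '[{"dx":0.023,"dy":0.042,"dz":0,"wx":0,"wy":0,"wz":0.143,"grip":-1},{"dx":0.023,"dy":0.042,"dz":0,"wx":0,"wy":0,"wz":0.143,"grip":-1},{"dx":0.023,"dy":0.042,"dz":0,"wx":0,"wy":0,"wz":0.143,"grip":-1},{"dx":0.023,"dy":0.042,"dz":0,"wx":0,"wy":0,"wz":0.143,"grip":-1},{"dx":0.023,"dy":0.042,"dz":0,"wx":0,"wy":0,"wz":0.143,"grip":-1},{"dx":0.023,"dy":0.042,"dz":0,"wx":0,"wy":0,"wz":0.143,"grip":-1},{"dx":0.023,"dy":0.042,"dz":0,"wx":0,"wy":0,"wz":0.143,"grip":-1},{"dx":0.023,"dy":0.042,"dz":0,"wx":0,"wy":0,"wz":0,"grip":-1},{"dx":0.023,"dy":0.042,"dz":0,"wx":0,"wy":0,"wz":0,"grip":-1},{"dx":0.023,"dy":0.042,"dz":0,"wx":0,"wy":0,"wz":0,"grip":-1}]'
```

```text
time_s: 1.25
ee_pos: [471.7, -74.3, 214.0]
ee_rot: [180.0, 0.0, 87.0]
force: [-0.4, -0.6, 0.1]
gripper_width: 91.4
```

```bash
python3 -m jog '[{"dx":0.023,"dy":0.042,"dz":0,"wx":0,"wy":0,"wz":0,"grip":-0.6},{"dx":0.023,"dy":0.042,"dz":0,"wx":0,"wy":0,"wz":0,"grip":-0.6},{"dx":0.023,"dy":0.042,"dz":0,"wx":0,"wy":0,"wz":0,"grip":-0.6},{"dx":0.022,"dy":0.042,"dz":0,"wx":0,"wy":0,"wz":0,"grip":-0.6},{"dx":0,"dy":0,"dz":-0.02,"wx":0,"wy":0,"wz":0,"grip":-0.6},{"dx":0,"dy":0,"dz":0,"wx":0,"wy":0,"wz":0,"grip":-0.6},{"dx":0,"dy":0,"dz":0,"wx":0,"wy":0,"wz":0,"grip":-0.6}]' 30
python3 - <<'E'
from h import *
print(env.state()["ee_pos"],env.get_calibration("wrist"))
im=env.grab_frame("wrist");cv2.imwrite("pics/w1.png",im[:,:,::-1])
E
```

```text
time_s: 1.95
ee_pos: [561.6, 91.4, 193.6]
ee_rot: [-179.9, 0.0, 87.0]
force: [-0.1, 0.3, 0.1]
gripper_width: 73.1
[561.57147616  91.41063698 193.57126902] {'fx': 348.87288169812774, 'fy': 348.87288169812774, 'cx': 317.7950477008261, 'cy': 241.91488240113014, 'R': array([[ 0.99861664, -0.05256303, -0.00139302],
       [-0.05024244, -0.96167274,  0.26955747],
       [-0.01550839, -0.26911459, -0.9629833 ]]), 't': array([-556.53322284,   91.69004948,  404.69298761])}
```

View pics/w1.png

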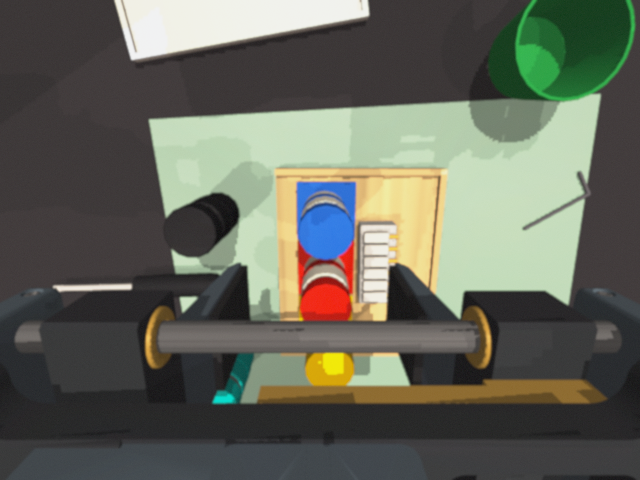

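The wrist view shows the blue lid at (326,232), the bridge at (375,263) behind the row, and the fingers spanning the row.

```bash
python3 - <<'E'
from h import *
print(ray("wrist",[(326,233),(326,300),(375,262)],102).round(1), ray("wrist",[(376,262)],36).round(1))
E
```

```text
[[569.7 100.9 102. ]
 [567.1  44.3 102. ]
 [607.5  75.1 102. ]] [[618.8  51.8  36. ]]
```

```bash
python3 -m jog '[{"dx":0.0075,"dy":0.0085,"dz":-0.03,"wx":0,"wy":0,"wz":0,"grip":-0.6},{"dx":0,"dy":0,"dz":-0.035,"wx":0,"wy":0,"wz":0,"grip":-0.6},{"dx":0,"dy":0,"dz":-0.035,"wx":0,"wy":0,"wz":0,"grip":-0.6},{"dx":0,"dy":0,"dz":-0.035,"wx":0,"wy":0,"wz":0,"grip":-0.6},{"dx":0,"dy":0,"dz":0,"wx":0,"wy":0,"wz":0,"grip":0.5},{"dx":0,"dy":0,"dz":0,"wx":0,"wy":0,"wz":0,"grip":0.5},{"dx":0,"dy":0,"dz":0,"wx":0,"wy":0,"wz":0,"grip":0.5},{"dx":0,"dy":0,"dz":0,"wx":0,"wy":0,"wz":0,"grip":0.5},{"dx":0,"dy":0,"dz":0,"wx":0,"wy":0,"wz":0,"grip":0.5}]' 25
```

```text
time_s: 2.9
ee_pos: [570.8, 100.3, 61.2]
ee_rot: [179.8, -0.0, 87.0]
force: [-1.9, 0.7, 7.4]
gripper_width: 43.3
```

```bash
python3 -m jog '[{"dx":0,"dy":0,"dz":0.02,"wx":0,"wy":0,"wz":0,"grip":0.5},{"dx":0,"dy":0,"dz":0.04,"wx":0,"wy":0,"wz":0,"grip":0.5},{"dx":0,"dy":0.02,"dz":0.04,"wx":0,"wy":0,"wz":0,"grip":0.5},{"dx":0,"dy":0.034,"dz":0,"wx":0,"wy":0,"wz":0,"grip":0.5},{"dx":0,"dy":0.034,"dz":0,"wx":0,"wy":0,"wz":0,"grip":0.5},{"dx":0,"dy":0.034,"dz":0,"wx":0,"wy":0,"wz":0,"grip":0.5},{"dx":0,"dy":0.034,"dz":0,"wx":0,"wy":0,"wz":0,"grip":0.5},{"dx":0,"dy":0.034,"dz":0,"wx":0,"wy":0,"wz":0,"grip":0.5},{"dx":0,"dy":0.034,"dz":0,"wx":0,"wy":0,"wz":0,"grip":0.5},{"dx":0,"dy":0,"dz":0,"wx":0,"wy":0,"wz":0,"grip":0.5}]'
python3 -m jog '[{"dx":0,"dy":0,"dz":-0.035,"wx":0,"wy":0,"wz":0,"grip":0.5},{"dx":0,"dy":0,"dz":-0.035,"wx":0,"wy":0,"wz":0,"grip":0.5},{"dx":0,"dy":0,"dz":0,"wx":0,"wy":0,"wz":0,"grip":0.5},{"dx":0,"dy":0,"dz":0,"wx":0,"wy":0,"wz":0,"grip":0.5}]'
```

```text
time_s: 3.9
ee_pos: [569.5, 328.6, 159.2]
ee_rot: [179.9, -0.2, 87.2]
force: [-0.7, -0.6, -0.8]
gripper_width: 43.9
time_s: 4.3
ee_pos: [569.9, 323.7, 89.4]
ee_rot: [-180.0, 0.0, 86.9]
force: [0.1, 0.6, -1.4]
gripper_width: 43.6
```

```bash
python3 -m jog '[{"dx":0.001,"dy":0.0005,"dz":-0.02,"wx":0,"wy":0,"wz":0,"grip":0.5},{"dx":0,"dy":0,"dz":-0.008,"wx":0,"wy":0,"wz":0,"grip":0.5},{"dx":0,"dy":0,"dz":-0.004,"wx":0,"wy":0,"wz":0,"grip":0.5},{"dx":0,"dy":0,"dz":0,"wx":0,"wy":0,"wz":0,"grip":0.5},{"dx":0,"dy":0,"dz":0,"wx":0,"wy":0,"wz":0,"grip":0.5}]'
```

```text
time_s: 4.8
ee_pos: [571.3, 325.0, 58.1]
ee_rot: [179.9, -0.0, 87.0]
force: [0.9, 0.3, -0.9]
gripper_width: 43.8
```

```bash
python3 -m jog '[{"dx":0,"dy":0,"dz":-0.003,"wx":0,"wy":0,"wz":0,"grip":0.5},{"dx":0,"dy":0,"dz":0,"wx":0,"wy":0,"wz":0,"grip":0.5},{"dx":0,"dy":0,"dz":0,"wx":0,"wy":0,"wz":0,"grip":0.5}]'
```

```text
time_s: 5.1
ee_pos: [571.0, 324.9, 54.3]
ee_rot: [179.9, -0.0, 87.0]
force: [-0.2, 0.1, -1.1]
gripper_width: 43.8
```

```bash
python3 -m jog '[{"dx":0,"dy":0,"dz":-0.002,"wx":0,"wy":0,"wz":0,"grip":0.5},{"dx":0,"dy":0,"dz":0,"wx":0,"wy":0,"wz":0,"grip":0.5},{"dx":0,"dy":0,"dz":0,"wx":0,"wy":0,"wz":0,"grip":0.5}]'
```

```text
time_s: 5.4
ee_pos: [570.7, 325.0, 54.0]
ee_rot: [179.9, -0.1, 87.0]
force: [-2.7, -0.6, 8.4]
gripper_width: 43.8
```

```bash
python3 -m jog '[{"dx":0,"dy":0,"dz":0,"wx":0,"wy":0,"wz":0,"grip":-0.3},{"dx":0,"dy":0,"dz":0,"wx":0,"wy":0,"wz":0,"grip":-0.3},{"dx":0,"dy":0,"dz":0.02,"wx":0,"wy":0,"wz":0,"grip":-0.3},{"dx":0,"dy":0,"dz":0.045,"wx":0,"wy":0,"wz":0,"grip":-0.3},{"dx":0,"dy":0,"dz":0.045,"wx":0,"wy":0,"wz":0,"grip":-0.3},{"dx":0,"dy":-0.045,"dz":0,"wx":0,"wy":0,"wz":0,"grip":-0.6},{"dx":0,"dy":-0.049,"dz":0,"wx":0,"wy":0,"wz":0,"grip":-0.6},{"dx":0,"dy":-0.049,"dz":0,"wx":0,"wy":0,"wz":0,"grip":-0.6},{"dx":0,"dy":-0.049,"dz":0,"wx":0,"wy":0,"wz":0,"grip":-0.6},{"dx":0,"dy":-0.049,"dz":0,"wx":0,"wy":0,"wz":0,"grip":-0.6}]'
python3 -m jog '[{"dx":-0.006,"dy":-0.048,"dz":0,"wx":0,"wy":0,"wz":0,"grip":-0.6},{"dx":0,"dy":0,"dz":0,"wx":0,"wy":0,"wz":0,"grip":-0.6},{"dx":0,"dy":0,"dz":0,"wx":0,"wy":0,"wz":0,"grip":-0.6}]'
python3 - <<'E'
from h import *
im=env.grab_frame("wrist");cv2.imwrite("pics/w2.png",im[:,:,::-1])
E
```

```text
time_s: 6.4
ee_pos: [570.4, 81.9, 161.8]
ee_rot: [180.0, 0.0, 87.0]
force: [1.0, -0.4, 0.4]
gripper_width: 73.0
time_s: 6.7
ee_pos: [564.7, 34.9, 161.9]
ee_rot: [180.0, -0.0, 86.8]
force: [-0.5, 0.3, -0.1]
gripper_width: 72.9
```

View pics/w2.png

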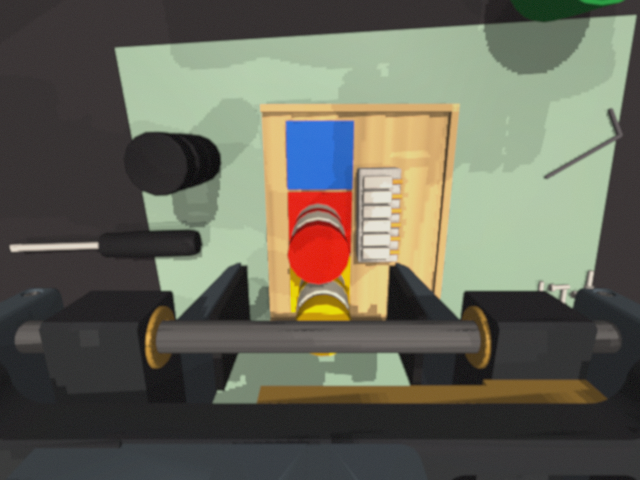

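The red lid is at (319,253), centred between the fingers. The blue pad at (320,155) is now empty.

```bash
python3 - <<'E'
from h import *
print(ray("wrist",[(319,253)],102).round(1))
im=cv2.imread("pics/w2.png")[:,:,::-1].copy()
print(rect("wrist",big(mask(im,"blue",(270,100,370,195))),12))
E
python3 -m jog '[{"dx":0,"dy":0,"dz":-0.03,"wx":0,"wy":0,"wz":0,"grip":-0.6},{"dx":0,"dy":0.001,"dz":-0.035,"wx":0,"wy":0,"wz":0,"grip":-0.6},{"dx":0,"dy":0.001,"dz":-0.035,"wx":0,"wy":0,"wz":0,"grip":-0.6},{"dx":0,"dy":0,"dz":0,"wx":0,"wy":0,"wz":0,"grip":-0.6},{"dx":0,"dy":0,"dz":0,"wx":0,"wy":0,"wz":0,"grip":0.5},{"dx":0,"dy":0,"dz":0,"wx":0,"wy":0,"wz":0,"grip":0.5},{"dx":0,"dy":0,"dz":0,"wx":0,"wy":0,"wz":0,"grip":0.5},{"dx":0,"dy":0,"dz":0,"wx":0,"wy":0,"wz":0,"grip":0.5},{"dx":0,"dy":0,"dz":0,"wx":0,"wy":0,"wz":0,"grip":0.5}]' 25
```

```text
[[566.7  40.  102. ]]
((570.715576171875, 102.99974060058594), (58.01858901977539, 58.39196014404297), 86.94200897216797)
time_s: 7.65
ee_pos: [565.6, 37.8, 63.4]
ee_rot: [179.8, -0.0, 87.0]
force: [-0.3, -0.1, 4.3]
gripper_width: 43.4
```

```bash
python3 -m jog '[{"dx":0,"dy":0,"dz":0.02,"wx":0,"wy":0,"wz":0,"grip":0.5},{"dx":0,"dy":0,"dz":0.04,"wx":0,"wy":0,"wz":0,"grip":0.5},{"dx":0,"dy":0,"dz":0.04,"wx":0,"wy":0,"wz":0,"grip":0.5},{"dx":-0.006,"dy":0.039,"dz":0,"wx":0,"wy":0,"wz":0,"grip":0.5},{"dx":-0.0095,"dy":0.04,"dz":0,"wx":0,"wy":0,"wz":0,"grip":0.5},{"dx":-0.0095,"dy":0.04,"dz":0,"wx":0,"wy":0,"wz":0,"grip":0.5},{"dx":-0.0095,"dy":0.04,"dz":0,"wx":0,"wy":0,"wz":0,"grip":0.5},{"dx":-0.01,"dy":0.04,"dz":0,"wx":0,"wy":0,"wz":0,"grip":0.5},{"dx":-0.01,"dy":0.04,"dz":0,"wx":0,"wy":0,"wz":0,"grip":0.5},{"dx":-0.01,"dy":0.04,"dz":0,"wx":0,"wy":0,"wz":0,"grip":0.5}]'
python3 -m jog '[{"dx":0,"dy":0,"dz":0,"wx":0,"wy":0,"wz":0,"grip":0.5},{"dx":0,"dy":0,"dz":0,"wx":0,"wy":0,"wz":0,"grip":0.5},{"dx":0,"dy":0,"dz":-0.035,"wx":0,"wy":0,"wz":0,"grip":0.5},{"dx":0,"dy":0,"dz":-0.035,"wx":0,"wy":0,"wz":0,"grip":0.5},{"dx":0,"dy":0,"dz":-0.02,"wx":0,"wy":0,"wz":0,"grip":0.5},{"dx":0,"dy":0,"dz":-0.01,"wx":0,"wy":0,"wz":0,"grip":0.5},{"dx":0,"dy":0,"dz":-0.006,"wx":0,"wy":0,"wz":0,"grip":0.5},{"dx":0,"dy":0,"dz":0,"wx":0,"wy":0,"wz":0,"grip":0.5},{"dx":0,"dy":0,"dz":0,"wx":0,"wy":0,"wz":0,"grip":0.5}]'
```

```text
time_s: 8.65
ee_pos: [499.4, 318.0, 162.0]
ee_rot: [-180.0, 0.0, 87.0]
force: [-0.3, 1.1, -1.0]
gripper_width: 43.7
time_s: 9.55
ee_pos: [501.2, 316.7, 57.1]
ee_rot: [179.9, -0.1, 86.9]
force: [0.6, 0.2, 0.0]
gripper_width: 43.6
```

```bash
python3 -m jog '[{"dx":0,"dy":0,"dz":-0.001,"wx":0,"wy":0,"wz":0,"grip":0.5},{"dx":0,"dy":0,"dz":0,"wx":0,"wy":0,"wz":0,"grip":-0.3},{"dx":0,"dy":0,"dz":0,"wx":0,"wy":0,"wz":0,"grip":-0.3},{"dx":0,"dy":0,"dz":0.02,"wx":0,"wy":0,"wz":0,"grip":-0.3},{"dx":0,"dy":0,"dz":0.045,"wx":0,"wy":0,"wz":0,"grip":-0.3},{"dx":0,"dy":0,"dz":0.042,"wx":0,"wy":0,"wz":0,"grip":-0.3},{"dx":0.009,"dy":-0.0485,"dz":0,"wx":0,"wy":0,"wz":0,"grip":-0.6},{"dx":0.009,"dy":-0.0485,"dz":0,"wx":0,"wy":0,"wz":0,"grip":-0.6},{"dx":0.009,"dy":-0.0485,"dz":0,"wx":0,"wy":0,"wz":0,"grip":-0.6},{"dx":0.009,"dy":-0.0485,"dz":0,"wx":0,"wy":0,"wz":0,"grip":-0.6}]'
python3 -m jog '[{"dx":0.009,"dy":-0.0485,"dz":0,"wx":0,"wy":0,"wz":0,"grip":-0.6},{"dx":0.009,"dy":-0.0485,"dz":0,"wx":0,"wy":0,"wz":0,"grip":-0.6},{"dx":0.01,"dy":-0.0485,"dz":0,"wx":0,"wy":0,"wz":0,"grip":-0.6},{"dx":0,"dy":0,"dz":0,"wx":0,"wy":0,"wz":0,"grip":-0.6},{"dx":0,"dy":0,"dz":0,"wx":0,"wy":0,"wz":0,"grip":-0.6}]'
python3 - <<'E'
from h import *
im=env.grab_frame("wrist");cv2.imwrite("pics/w3.png",im[:,:,::-1])
ct=big(mask(im,"yellow",(240,100,400,300),130,120)); print(cv2.boundingRect(ct), rect("wrist",ct,102))
E
```

```text
time_s: 10.55
ee_pos: [536.3, 121.2, 162.2]
ee_rot: [179.9, -0.0, 87.0]
force: [0.8, 0.1, 0.6]
gripper_width: 73.2
time_s: 11.05
ee_pos: [564.1, -23.6, 161.8]
ee_rot: [-180.0, -0.0, 86.8]
force: [-0.6, 1.0, -0.3]
gripper_width: 72.7
(285, 196, 66, 89) ((565.6055297851562, -10.130973815917969), (62.56295394897461, 44.44746398925781), 86.95089721679688)
```

View pics/w3.png

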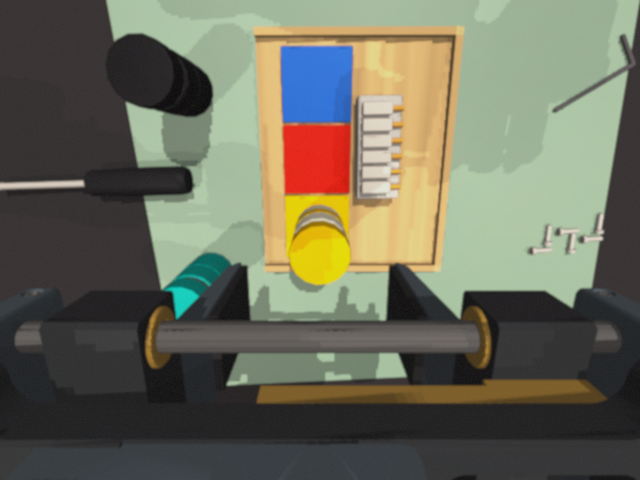

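The yellow lid is at (320,254), between the fingers, and the blue and red pads are clear. The turquoise jar at (200,285) is outside the fingers.

```bash
python3 -m jog '[{"dx":0,"dy":0,"dz":-0.03,"wx":0,"wy":0,"wz":0,"grip":-0.6},{"dx":0.001,"dy":0.001,"dz":-0.035,"wx":0,"wy":0,"wz":0,"grip":-0.6},{"dx":0,"dy":0.001,"dz":-0.035,"wx":0,"wy":0,"wz":0,"grip":-0.6},{"dx":0,"dy":0,"dz":0,"wx":0,"wy":0,"wz":0,"grip":-0.6},{"dx":0,"dy":0,"dz":0,"wx":0,"wy":0,"wz":0,"grip":0.5},{"dx":0,"dy":0,"dz":0,"wx":0,"wy":0,"wz":0,"grip":0.5},{"dx":0,"dy":0,"dz":0,"wx":0,"wy":0,"wz":0,"grip":0.5},{"dx":0,"dy":0,"dz":0,"wx":0,"wy":0,"wz":0,"grip":0.5},{"dx":0,"dy":0,"dz":0,"wx":0,"wy":0,"wz":0,"grip":0.5}]' 25
python3 -m jog '[{"dx":0,"dy":0,"dz":0.02,"wx":0,"wy":0,"wz":0,"grip":0.5},{"dx":0,"dy":0,"dz":0.045,"wx":0,"wy":0,"wz":0,"grip":0.5},{"dx":0,"dy":0,"dz":0.045,"wx":0,"wy":0,"wz":0,"grip":0.5},{"dx":-0.0165,"dy":0.0415,"dz":0,"wx":0,"wy":0,"wz":0,"grip":0.5},{"dx":-0.0165,"dy":0.0415,"dz":0,"wx":0,"wy":0,"wz":0,"grip":0.5},{"dx":-0.0165,"dy":0.0415,"dz":0,"wx":0,"wy":0,"wz":0,"grip":0.5},{"dx":-0.0165,"dy":0.0415,"dz":0,"wx":0,"wy":0,"wz":0,"grip":0.5},{"dx":-0.0165,"dy":0.0415,"dz":0,"wx":0,"wy":0,"wz":0,"grip":0.5},{"dx":-0.017,"dy":0.0415,"dz":0,"wx":0,"wy":0,"wz":0,"grip":0.5},{"dx":-0.017,"dy":0.0415,"dz":0,"wx":0,"wy":0,"wz":0,"grip":0.5}]'
```

```text
time_s: 12.0
ee_pos: [566.0, -20.7, 63.4]
ee_rot: [179.8, -0.0, 87.0]
force: [-1.3, 0.2, 5.2]
gripper_width: 43.8
time_s: 13.0
ee_pos: [447.6, 271.0, 172.0]
ee_rot: [180.0, 0.0, 86.9]
force: [0.3, -0.4, -1.6]
gripper_width: 43.7
```

```bash
python3 -m jog '[{"dx":-0.017,"dy":0.0415,"dz":0,"wx":0,"wy":0,"wz":0,"grip":0.5},{"dx":0,"dy":0,"dz":0,"wx":0,"wy":0,"wz":0,"grip":0.5},{"dx":0,"dy":0,"dz":-0.03,"wx":0,"wy":0,"wz":0,"grip":0.5},{"dx":0,"dy":0,"dz":-0.03,"wx":0,"wy":0,"wz":0,"grip":0.5},{"dx":0,"dy":0,"dz":0,"wx":0,"wy":0,"wz":0,"grip":0.5},{"dx":0,"dy":0,"dz":0,"wx":0,"wy":0,"wz":0,"grip":0.5}]'
```

```text
time_s: 13.6
ee_pos: [431.9, 310.6, 112.1]
ee_rot: [-180.0, 0.0, 86.9]
force: [0.6, 0.1, -0.3]
gripper_width: 44.0
```

```bash
python3 -m jog '[{"dx":0,"dy":0,"dz":-0.03,"wx":0,"wy":0,"wz":0,"grip":0.5},{"dx":0,"dy":0,"dz":-0.017,"wx":0,"wy":0,"wz":0,"grip":0.5},{"dx":0,"dy":0,"dz":-0.007,"wx":0,"wy":0,"wz":0,"grip":0.5},{"dx":0,"dy":0,"dz":-0.002,"wx":0,"wy":0,"wz":0,"grip":0.5},{"dx":0,"dy":0,"dz":0,"wx":0,"wy":0,"wz":0,"grip":0.5},{"dx":0,"dy":0,"dz":0,"wx":0,"wy":0,"wz":0,"grip":0.5}]'
```

```text
time_s: 14.2
ee_pos: [432.6, 311.8, 57.3]
ee_rot: [179.9, -0.1, 87.0]
force: [0.8, 0.1, -0.8]
gripper_width: 43.2
```

```bash
python3 -m jog '[{"dx":0,"dy":0,"dz":-0.0015,"wx":0,"wy":0,"wz":0,"grip":0.5},{"dx":0,"dy":0,"dz":0,"wx":0,"wy":0,"wz":0,"grip":-0.3},{"dx":0,"dy":0,"dz":0,"wx":0,"wy":0,"wz":0,"grip":-0.3},{"dx":0,"dy":0,"dz":0.02,"wx":0,"wy":0,"wz":0,"grip":-0.3},{"dx":0,"dy":0,"dz":0.045,"wx":0,"wy":0,"wz":0,"grip":-0.3},{"dx":0,"dy":0,"dz":0.042,"wx":0,"wy":0,"wz":0,"grip":-0.3},{"dx":0.026,"dy":-0.038,"dz":0,"wx":0,"wy":0,"wz":0.01,"grip":-0.3},{"dx":0.026,"dy":-0.038,"dz":0,"wx":0,"wy":0,"wz":0.01,"grip":-0.3},{"dx":0.026,"dy":-0.038,"dz":0,"wx":0,"wy":0,"wz":0.01,"grip":-0.3},{"dx":0.026,"dy":-0.038,"dz":0,"wx":0,"wy":0,"wz":0.01,"grip":-0.3}]'
python3 - <<'E'
from h import *
im=env.grab_frame("top"); h=cv2.cvtColor(im,cv2.COLOR_RGB2HSV)
cv2.imwrite("pics/top1.png",im[:,:,::-1])
E
```

```text
time_s: 15.2
ee_pos: [536.6, 157.8, 161.9]
ee_rot: [179.9, -0.0, 89.3]
force: [0.2, -0.0, -0.5]
gripper_width: 59.3
```

```bash
python3 -m jog '[{"dx":0.026,"dy":-0.038,"dz":0,"wx":0,"wy":0,"wz":0,"grip":-0.3},{"dx":0.026,"dy":-0.038,"dz":0,"wx":0,"wy":0,"wz":0,"grip":-0.3},{"dx":0.03,"dy":-0.039,"dz":0,"wx":0,"wy":0,"wz":0,"grip":-0.3},{"dx":0,"dy":0,"dz":0,"wx":0,"wy":0,"wz":0,"grip":-0.3},{"dx":0,"dy":0,"dz":0,"wx":0,"wy":0,"wz":0,"grip":-0.3}]'
python3 - <<'E'
from h import *
im=env.grab_frame("wrist");cv2.imwrite("pics/w4.png",im[:,:,::-1])
im=env.grab_frame("scene");cv2.imwrite("pics/s1.png",cv2.resize(im[200:380,250:550,::-1],None,fx=2,fy=2))
E
```

```text
time_s: 15.75
ee_pos: [617.7, 43.6, 161.0]
ee_rot: [-179.9, -0.0, 89.1]
force: [-1.1, 0.4, 0.4]
gripper_width: 59.3
```

View pics/s1.png

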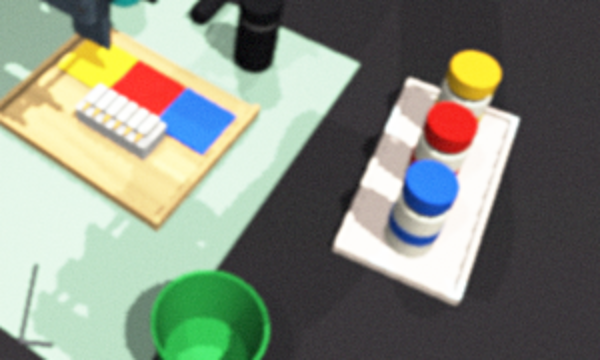

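View pics/w4.png

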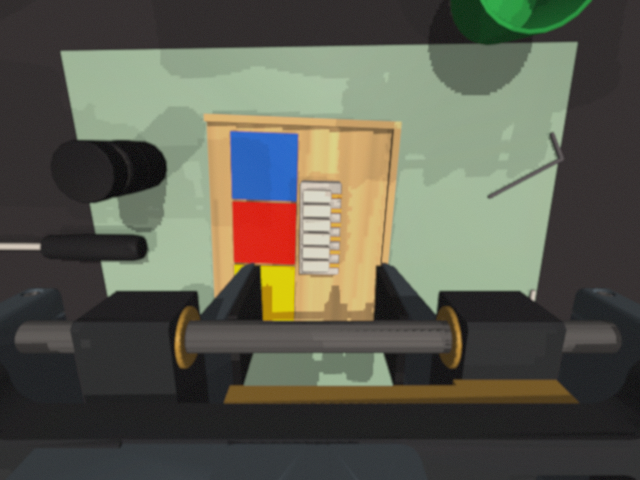

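The scene crop shows all three jars upright on the tray (blue (415,205), red (443,140), yellow (470,85)). The wrist view shows the bridge at (301–341, 181–277), between the finger lines.

```bash
python3 - <<'E'
from h import *
print("bridge wrist",ray("wrist",[(321,229),(318,181),(319,277)],34).round(1))
im=cv2.imread("pics/top1.png")[:,:,::-1].copy()
for c in HUE:
    if c in("red","yellow","blue"):
        print(c,"tray lid",rect("top",big(mask(im,c,(90,180,190,330))),95)[:2])
        ct=big(mask(im,c,(235,190,352,246)));print(" pad top",rect("top",ct,12))
h=cv2.cvtColor(im,cv2.COLOR_RGB2HSV)
k=cv2.inRange(h,(0,0,60),(180,60,255)); b=np.zeros_like(k); b[165:202,255:325]=k[165:202,255:325]
print("bridge",rect("top",big(b),36))
w=cv2.imread("pics/w4.png")[:,:,::-1].copy()
for c in("red","blue"): print(c,"pad wrist",rect("wrist",big(mask(w,c,(220,100,310,270))),12))
E
```

```text
bridge wrist [[620.5  50.2  34. ]
 [618.4  91.9  34. ]
 [618.3   5.2  34. ]]
red tray lid ((482.7117614746094, 306.3624267578125), (3.8388102054595947, 18.8178653717041))
 pad top ((566.4340209960938, 37.34160232543945), (59.448307037353516, 59.56583023071289), 86.92192077636719)
yellow tray lid ((432.7403564453125, 307.1758728027344), (41.497459411621094, 39.86577606201172))
 pad top ((563.1265258789062, -26.10851287841797), (57.55234146118164, 60.42607879638672), 87.0934066772461)Traceback (most recent call last):
  File "<stdin>", line 6, in <module>
  File "h.py", line 17, in big
    return max(cs,key=cv2.contourArea)
ValueError: max() iterable argument is empty
```

```bash
python3 -m jog '[{"dx":0.001,"dy":0.002,"dz":-0.04,"wx":0,"wy":0,"wz":0,"grip":-0.3},{"dx":0,"dy":0,"dz":-0.04,"wx":0,"wy":0,"wz":0,"grip":-0.3},{"dx":0,"dy":0,"dz":-0.04,"wx":0,"wy":0,"wz":0,"grip":-0.3},{"dx":0,"dy":0,"dz":-0.01,"wx":0,"wy":0,"wz":0,"grip":-0.3},{"dx":0,"dy":0,"dz":-0.01,"wx":0,"wy":0,"wz":0,"grip":-0.3},{"dx":0,"dy":0,"dz":0,"wx":0,"wy":0,"wz":0,"grip":-0.3},{"dx":0,"dy":0,"dz":0,"wx":0,"wy":0,"wz":0,"grip":-0.3}]'
```

```text
time_s: 16.55
ee_pos: [620.0, 46.7, 23.2]
ee_rot: [179.8, -0.0, 89.3]
force: [0.6, 0.1, -0.4]
gripper_width: 59.4
```

```bash
python3 -m jog '[{"dx":0,"dy":0,"dz":-0.005,"wx":0,"wy":0,"wz":0,"grip":-0.3},{"dx":0,"dy":0,"dz":0,"wx":0,"wy":0,"wz":0,"grip":-0.3},{"dx":0,"dy":0,"dz":0,"wx":0,"wy":0,"wz":0,"grip":0.5},{"dx":0,"dy":0,"dz":0,"wx":0,"wy":0,"wz":0,"grip":0.5},{"dx":0,"dy":0,"dz":0,"wx":0,"wy":0,"wz":0,"grip":0.5},{"dx":0,"dy":0,"dz":0,"wx":0,"wy":0,"wz":0,"grip":0.5},{"dx":0,"dy":0,"dz":0,"wx":0,"wy":0,"wz":0,"grip":0.5}]' 40
python3 -m jog '[{"dx":0,"dy":0,"dz":0.01,"wx":0,"wy":0,"wz":0,"grip":0.5},{"dx":0,"dy":0,"dz":0.03,"wx":0,"wy":0,"wz":0,"grip":0.5},{"dx":0,"dy":0,"dz":0.04,"wx":0,"wy":0,"wz":0,"grip":0.5},{"dx":0,"dy":0,"dz":0.04,"wx":0,"wy":0,"wz":0,"grip":0.5},{"dx":0,"dy":0,"dz":0,"wx":0,"wy":0,"wz":0,"grip":0.5},{"dx":0,"dy":0,"dz":0,"wx":0,"wy":0,"wz":0,"grip":0.5}]'
python3 - <<'E'
from h import *
im=env.grab_frame("wrist");cv2.imwrite("pics/w5.png",im[:,:,::-1])
E
```

```text
time_s: 17.25
ee_pos: [618.9, 46.2, 16.6]
ee_rot: [180.0, 0.0, 89.3]
force: [0.3, 0.3, 0.7]
gripper_width: 35.7
time_s: 17.85
ee_pos: [618.7, 46.2, 137.4]
ee_rot: [179.9, -0.0, 89.3]
force: [-0.4, -0.4, -2.0]
gripper_width: 35.7
```

View pics/w5.png

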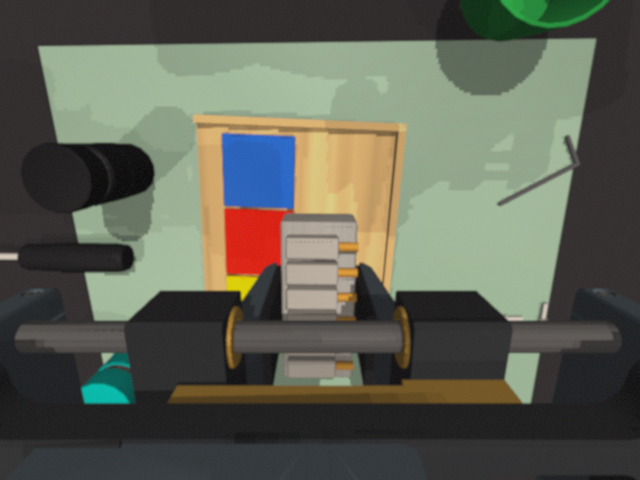

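The bridge is held (opening 35.7 mm), far end at (318,215) and near end about (316,378).

```bash
python3 - <<'E'
from h import *
print(ray("wrist",[(318,214),(316,378)],150).round(1))
E
python3 -m jog '[{"dx":-0.0105,"dy":-0.0435,"dz":0,"wx":0,"wy":0,"wz":0.023,"grip":0.5},{"dx":-0.0105,"dy":-0.0435,"dz":0,"wx":0,"wy":0,"wz":0.023,"grip":0.5},{"dx":-0.0105,"dy":-0.0435,"dz":0,"wx":0,"wy":0,"wz":0.023,"grip":0.5},{"dx":-0.0105,"dy":-0.0435,"dz":0,"wx":0,"wy":0,"wz":0.023,"grip":0.5},{"dx":-0.0105,"dy":-0.0435,"dz":0,"wx":0,"wy":0,"wz":0.023,"grip":0.5},{"dx":-0.0105,"dy":-0.0435,"dz":0,"wx":0,"wy":0,"wz":0.023,"grip":0.5},{"dx":-0.0105,"dy":-0.0435,"dz":0,"wx":0,"wy":0,"wz":0.023,"grip":0.5},{"dx":-0.0105,"dy":-0.0435,"dz":0,"wx":0,"wy":0,"wz":0.022,"grip":0.5},{"dx":0,"dy":0,"dz":0,"wx":0,"wy":0,"wz":0,"grip":0.5},{"dx":0,"dy":0,"dz":0,"wx":0,"wy":0,"wz":0,"grip":0.5}]'
python3 - <<'E'
from h import *
im=env.grab_frame("wrist");cv2.imwrite("pics/w6.png",im[:,:,::-1])
E
```

```text
[[619.2  92.1 150. ]
 [617.1   5.1 150. ]]
time_s: 18.9
ee_pos: [533.2, -301.9, 134.2]
ee_rot: [-179.8, -0.2, 99.6]
force: [-0.1, 0.2, -2.0]
gripper_width: 35.7
```

View pics/w6.png

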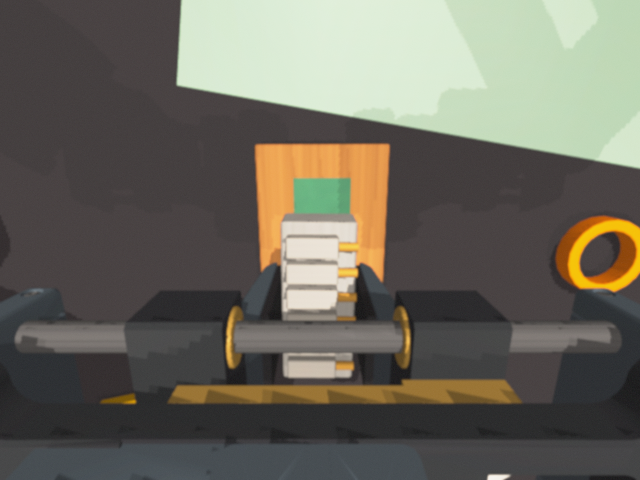

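```bash
python3 - <<'E'
from h import *
print(ray("wrist",[(322.5,178),(322.5,144.5)],12).round(1), env.state()["ee_pos"], env.state()["ee_rot"])
E
```

```text
[[ 529.7 -251.1   12. ]
 [ 525.1 -224.7   12. ]] [ 533.63700492 -301.02872438  134.55060743] [-179.84351357   -0.18184008   99.68188998]
```

```bash
python3 -m jog '[{"dx":0.003,"dy":0,"dz":-0.035,"wx":0,"wy":0,"wz":0,"grip":0.5},{"dx":0,"dy":0,"dz":-0.035,"wx":0,"wy":0,"wz":0,"grip":0.5},{"dx":0,"dy":0,"dz":-0.025,"wx":0,"wy":0,"wz":0,"grip":0.5},{"dx":0,"dy":0,"dz":-0.01,"wx":0,"wy":0,"wz":0,"grip":0.5},{"dx":0,"dy":0,"dz":-0.005,"wx":0,"wy":0,"wz":0,"grip":0.5},{"dx":0,"dy":0,"dz":0,"wx":0,"wy":0,"wz":0,"grip":0.5},{"dx":0,"dy":0,"dz":0,"wx":0,"wy":0,"wz":0,"grip":0.5}]'
```

```text
time_s: 19.65
ee_pos: [538.7, -302.0, 27.8]
ee_rot: [179.9, 0.1, 99.8]
force: [-0.2, 0.1, -2.6]
gripper_width: 35.7
```

```bash
python3 -m jog '[{"dx":-0.001,"dy":0.001,"dz":-0.005,"wx":0,"wy":0,"wz":0,"grip":0.5},{"dx":0,"dy":0,"dz":0,"wx":0,"wy":0,"wz":0,"grip":0.5},{"dx":0,"dy":0,"dz":0,"wx":0,"wy":0,"wz":0,"grip":0.5}]'
python3 -m jog '[{"dx":0,"dy":0,"dz":-0.0015,"wx":0,"wy":0,"wz":0,"grip":0.5},{"dx":0,"dy":0,"dz":0,"wx":0,"wy":0,"wz":0,"grip":0.5},{"dx":0,"dy":0,"dz":0,"wx":0,"wy":0,"wz":0,"grip":0.5}]'
```

```text
time_s: 19.95
ee_pos: [536.7, -300.8, 21.8]
ee_rot: [180.0, 0.0, 99.7]
force: [0.7, 0.8, -1.7]
gripper_width: 35.5
time_s: 20.25
ee_pos: [537.0, -301.0, 20.6]
ee_rot: [180.0, 0.0, 99.7]
force: [-1.0, -0.5, 2.8]
gripper_width: 36.0
```

```bash
python3 -m jog '[{"dx":0,"dy":0,"dz":0,"wx":0,"wy":0,"wz":0,"grip":-0.3},{"dx":0,"dy":0,"dz":0,"wx":0,"wy":0,"wz":0,"grip":-0.3},{"dx":0,"dy":0,"dz":0.02,"wx":0,"wy":0,"wz":0,"grip":-0.3},{"dx":0,"dy":0,"dz":0.04,"wx":0,"wy":0,"wz":0,"grip":-0.3},{"dx":0,"dy":0,"dz":0.045,"wx":0,"wy":0,"wz":0,"grip":-0.3},{"dx":0,"dy":0.03,"dz":0.035,"wx":0,"wy":0,"wz":-0.04,"grip":-0.3},{"dx":0,"dy":0.048,"dz":0,"wx":0,"wy":0,"wz":-0.04,"grip":-0.3},{"dx":0,"dy":0.048,"dz":0,"wx":0,"wy":0,"wz":-0.04,"grip":-0.3},{"dx":0,"dy":0.048,"dz":0,"wx":0,"wy":0,"wz":-0.04,"grip":-0.3},{"dx":0,"dy":0.048,"dz":0,"wx":0,"wy":0,"wz":-0.06,"grip":-0.3}]'
python3 - <<'E'
from h import *
im=env.grab_frame("top");cv2.imwrite("pics/top2.png",im[:,:,::-1])
cv2.imwrite("pics/top2c.png",cv2.resize(im[150:290,90:540,::-1],None,fx=1.75,fy=1.75))
h=cv2.cvtColor(im,cv2.COLOR_RGB2HSV)
k=cv2.inRange(h,(0,0,60),(180,60,255)); b=np.zeros_like(k); b[205:258,440:515]=k[205:258,440:515]
print("bridge",rect("top",big(b),40), cv2.boundingRect(big(b)))
print("board",rect("top",big(mask(im,"wood",(425,185,530,275),90)),12))
for c in("blue","red","yellow"):
  ct=big(mask(im,c,(90,180,190,330)));print(c,"tray lid",rect("top",ct,95)[:2],cv2.boundingRect(ct))
E
```

```text
time_s: 21.25
ee_pos: [536.4, -77.0, 160.0]
ee_rot: [180.0, -0.0, 87.0]
force: [0.9, -0.4, -0.4]
gripper_width: 59.5
bridge ((533.2864990234375, -285.55499267578125), (116.24495697021484, 92.60599517822266), 89.28462982177734) (440, 205, 66, 53)
board ((540.6189575195312, -332.21722412109375), (111.38665771484375, 88.56787109375), 9.725435256958008)
blue tray lid ((569.43359375, 320.61285400390625), (46.7271614074707, 40.918548583984375)) (106, 200, 29, 26)
red tray lid ((500.9906311035156, 310.4993896484375), (41.7183723449707, 46.6268310546875)) (112, 241, 29, 26)
yellow tray lid ((432.3602294921875, 308.4228210449219), (40.156517028808594, 40.8155517578125)) (116, 282, 25, 26)
```

View pics/top2c.png

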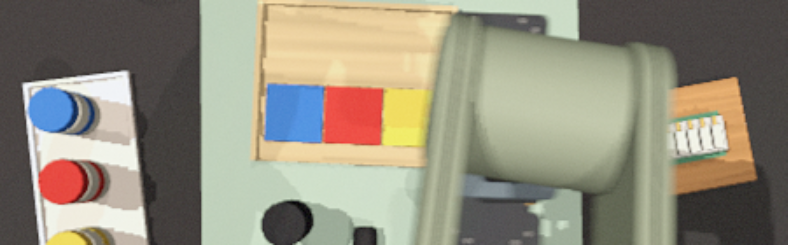

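The bridge is on the green rectangle, but the arm hides half of it, so I'll check again from over the tray. The three jars on the tray are upright.

```bash
python3 -m jog '[{"dx":0.004,"dy":0.0445,"dz":0,"wx":0,"wy":0,"wz":0,"grip":-0.3},{"dx":0.004,"dy":0.0445,"dz":0,"wx":0,"wy":0,"wz":0,"grip":-0.3},{"dx":0.004,"dy":0.0445,"dz":0,"wx":0,"wy":0,"wz":0,"grip":-0.3},{"dx":0.004,"dy":0.0445,"dz":0,"wx":0,"wy":0,"wz":0,"grip":-0.3},{"dx":0.004,"dy":0.0445,"dz":0,"wx":0,"wy":0,"wz":0,"grip":-0.3},{"dx":0.004,"dy":0.0445,"dz":0,"wx":0,"wy":0,"wz":0,"grip":-0.3},{"dx":0.004,"dy":0.0445,"dz":0,"wx":0,"wy":0,"wz":0,"grip":-0.3},{"dx":0.004,"dy":0.0445,"dz":0,"wx":0,"wy":0,"wz":0,"grip":-0.3},{"dx":0.0025,"dy":0.0445,"dz":0,"wx":0,"wy":0,"wz":0,"grip":-0.3}]'
python3 -m jog '[{"dx":0,"dy":0,"dz":0,"wx":0,"wy":0,"wz":0,"grip":-0.3},{"dx":0,"dy":0,"dz":0,"wx":0,"wy":0,"wz":0,"grip":-0.3}]'
python3 - <<'E'
from h import *
im=env.grab_frame("top");cv2.imwrite("pics/top3.png",im[:,:,::-1])
cv2.imwrite("pics/top3c.png",cv2.resize(im[180:280,420:540,::-1],None,fx=5,fy=5,interpolation=cv2.INTER_CUBIC))
h=cv2.cvtColor(im,cv2.COLOR_RGB2HSV)
m=cv2.inRange(h,(0,0,100),(180,60,255)); b=np.zeros_like(m); b[210:252,445:512]=m[210:252,445:512]
ct=big(cv2.morphologyEx(b,cv2.MORPH_CLOSE,np.ones((3,3))));print("bridge",rect("top",ct,40),cv2.boundingRect(ct))
print("board",rect("top",big(mask(im,"wood",(425,185,530,275),90)),12))
for c in("blue","red","yellow"):print(" pad top",rect("top",big(mask(im,c,(235,190,352,246))),12))
w=env.grab_frame("wrist");cv2.imwrite("pics/w7.png",w[:,:,::-1])
E
```

```text
time_s: 22.2
ee_pos: [571.4, 323.4, 159.7]
ee_rot: [180.0, 0.0, 87.2]
force: [-0.3, -0.1, 0.4]
gripper_width: 59.4
time_s: 22.4
ee_pos: [570.9, 322.2, 159.2]
ee_rot: [-180.0, 0.1, 87.3]
force: [0.7, -0.5, 0.7]
gripper_width: 59.5
bridge ((537.6094970703125, -297.9172668457031), (41.53078842163086, 89.73983001708984), 9.591463088989258) (454, 213, 52, 31)
board ((535.154296875, -300.36114501953125), (111.38422393798828, 152.88671875), 9.695844650268555)
 pad top ((569.6282348632812, 99.13240814208984), (58.33292770385742, 58.277503967285156), 86.56065368652344)
 pad top ((566.4066772460938, 37.762386322021484), (60.55597686767578, 59.407554626464844), 87.18749237060547)
 pad top ((563.2203369140625, -24.407958984375), (60.88615036010742, 60.270965576171875), 86.92205047607422)
```

View pics/top3c.png

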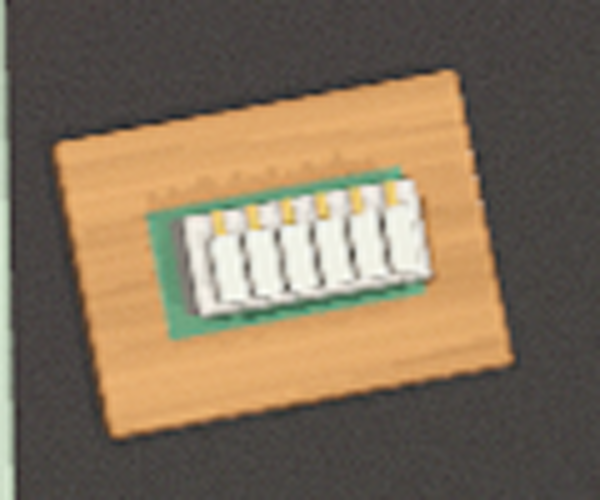

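View pics/w7.png

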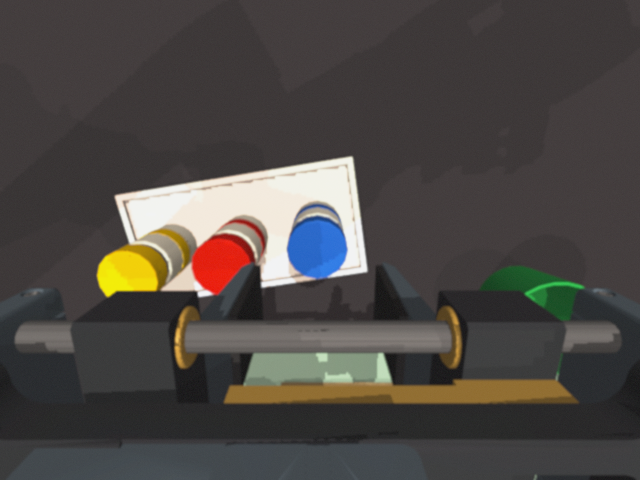

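The bridge lies on the green rectangle with margins that match once parallax is allowed for (base left edge about 175 against green 160 in the crop). In the wrist view the blue lid is at (317,247), red at (225,262) and yellow at (133,272), all upright. Next I grip blue with a narrower opening, since red is close.

```bash
python3 -m jog '[{"dx":0,"dy":0.002,"dz":-0.03,"wx":0,"wy":0,"wz":0,"grip":-0.2},{"dx":0,"dy":0,"dz":-0.03,"wx":0,"wy":0,"wz":0,"grip":-0.2},{"dx":0,"dy":0,"dz":-0.025,"wx":0,"wy":0,"wz":0,"grip":-0.2},{"dx":0,"dy":0,"dz":-0.018,"wx":0,"wy":0,"wz":0,"grip":-0.2},{"dx":0,"dy":0,"dz":0,"wx":0,"wy":0,"wz":0,"grip":-0.2},{"dx":0,"dy":0,"dz":0,"wx":0,"wy":0,"wz":0,"grip":0.5},{"dx":0,"dy":0,"dz":0,"wx":0,"wy":0,"wz":0,"grip":0.5},{"dx":0,"dy":0,"dz":0,"wx":0,"wy":0,"wz":0,"grip":0.5},{"dx":0,"dy":0,"dz":0,"wx":0,"wy":0,"wz":0,"grip":0.5}]' 25
python3 -m jog '[{"dx":0,"dy":0,"dz":0.02,"wx":0,"wy":0,"wz":0,"grip":0.5},{"dx":0,"dy":0,"dz":0.045,"wx":0,"wy":0,"wz":0,"grip":0.5},{"dx":0,"dy":0,"dz":0.045,"wx":0,"wy":0,"wz":0,"grip":0.5},{"dx":0,"dy":0,"dz":0,"wx":0,"wy":0,"wz":0,"grip":0.5},{"dx":0,"dy":0,"dz":0,"wx":0,"wy":0,"wz":0,"grip":0.5}]'
python3 - <<'E'
from h import *
print(ray("wrist",[(317,247)],95)) if 0 else None
E
```

```text
time_s: 23.4
ee_pos: [572.0, 323.8, 58.3]
ee_rot: [179.9, -0.0, 87.1]
force: [-0.8, -0.3, 2.4]
gripper_width: 43.5
time_s: 23.9
ee_pos: [571.4, 324.0, 168.3]
ee_rot: [179.9, -0.1, 87.1]
force: [-0.5, -0.4, -2.4]
gripper_width: 43.7
```

```bash
python3 -m jog '[{"dx":-0.002,"dy":-0.037,"dz":0,"wx":0,"wy":0,"wz":0,"grip":0.5},{"dx":0,"dy":-0.037,"dz":0,"wx":0,"wy":0,"wz":0,"grip":0.5},{"dx":0,"dy":-0.037,"dz":0,"wx":0,"wy":0,"wz":0,"grip":0.5},{"dx":0,"dy":-0.037,"dz":0,"wx":0,"wy":0,"wz":0,"grip":0.5},{"dx":0,"dy":-0.038,"dz":0,"wx":0,"wy":0,"wz":0,"grip":0.5},{"dx":0,"dy":-0.0375,"dz":0,"wx":0,"wy":0,"wz":0,"grip":0.5},{"dx":0,"dy":0,"dz":-0.03,"wx":0,"wy":0,"wz":0,"grip":0.5},{"dx":0,"dy":0,"dz":-0.03,"wx":0,"wy":0,"wz":0,"grip":0.5},{"dx":0,"dy":0,"dz":0,"wx":0,"wy":0,"wz":0,"grip":0.5},{"dx":0,"dy":0,"dz":0,"wx":0,"wy":0,"wz":0,"grip":0.5}]'
python3 - <<'E'
from h import *
im=env.grab_frame("wrist");cv2.imwrite("pics/w8.png",im[:,:,::-1])
ct=big(mask(im,"blue",(220,100,420,300)));p=ct[:,0,:];print(cv2.boundingRect(ct))
ct=big(mask(im,"red",(220,100,420,300)));print(cv2.boundingRect(ct))
E
```

```text
time_s: 24.9
ee_pos: [568.2, 100.2, 105.7]
ee_rot: [-179.8, 0.0, 87.1]
force: [0.8, 0.2, -1.0]
gripper_width: 43.6
(283, 206, 76, 67)Traceback (most recent call last):
  File "<stdin>", line 4, in <module>
  File "h.py", line 17, in big
    return max(cs,key=cv2.contourArea)
ValueError: max() iterable argument is empty
```

```bash
python3 -m jog '[{"dx":0.001,"dy":0,"dz":-0.025,"wx":0,"wy":0,"wz":0,"grip":0.5},{"dx":0,"dy":0,"dz":-0.01,"wx":0,"wy":0,"wz":0,"grip":0.5},{"dx":0,"dy":0,"dz":-0.004,"wx":0,"wy":0,"wz":0,"grip":0.5},{"dx":0,"dy":0,"dz":0,"wx":0,"wy":0,"wz":0,"grip":0.5},{"dx":0,"dy":0,"dz":0,"wx":0,"wy":0,"wz":0,"grip":0.5}]'
python3 -m jog '[{"dx":0,"dy":0,"dz":-0.0015,"wx":0,"wy":0,"wz":0,"grip":0.5},{"dx":0,"dy":0,"dz":0,"wx":0,"wy":0,"wz":0,"grip":0.5},{"dx":0,"dy":0,"dz":0,"wx":0,"wy":0,"wz":0,"grip":0.5}]'
```

```text
time_s: 25.45
ee_pos: [570.9, 100.4, 68.9]
ee_rot: [179.9, -0.0, 87.1]
force: [-0.2, -0.6, -1.6]
gripper_width: 43.6
time_s: 25.75
ee_pos: [570.3, 100.2, 66.8]
ee_rot: [180.0, -0.0, 87.1]
force: [-0.1, 0.5, -2.3]
gripper_width: 43.7
```

```bash
python3 -m jog '[{"dx":0,"dy":0,"dz":-0.002,"wx":0,"wy":0,"wz":0,"grip":0.5},{"dx":0,"dy":0,"dz":0,"wx":0,"wy":0,"wz":0,"grip":0.5},{"dx":0,"dy":0,"dz":0,"wx":0,"wy":0,"wz":0,"grip":0.5}]'
```

```text
time_s: 26.05
ee_pos: [570.3, 100.2, 65.1]
ee_rot: [180.0, -0.0, 87.1]
force: [-1.5, -0.8, 4.7]
gripper_width: 43.4
```

```bash
python3 -m jog '[{"dx":0,"dy":0,"dz":0,"wx":0,"wy":0,"wz":0,"grip":-0.3},{"dx":0,"dy":0,"dz":0,"wx":0,"wy":0,"wz":0,"grip":-0.3},{"dx":0,"dy":0,"dz":0.02,"wx":0,"wy":0,"wz":0,"grip":-0.3},{"dx":0,"dy":0,"dz":0.045,"wx":0,"wy":0,"wz":0,"grip":-0.3},{"dx":0,"dy":0,"dz":0.035,"wx":0,"wy":0,"wz":0,"grip":-0.3},{"dx":-0.014,"dy":0.0435,"dz":0,"wx":0,"wy":0,"wz":0,"grip":-0.2},{"dx":-0.014,"dy":0.0435,"dz":0,"wx":0,"wy":0,"wz":0,"grip":-0.2},{"dx":-0.014,"dy":0.0435,"dz":0,"wx":0,"wy":0,"wz":0,"grip":-0.2},{"dx":-0.014,"dy":0.043,"dz":0,"wx":0,"wy":0,"wz":0,"grip":-0.2},{"dx":-0.013,"dy":0.043,"dz":0,"wx":0,"wy":0,"wz":0,"grip":-0.2}]'
python3 -m jog '[{"dx":0,"dy":0,"dz":0,"wx":0,"wy":0,"wz":0,"grip":-0.2},{"dx":0,"dy":0,"dz":0,"wx":0,"wy":0,"wz":0,"grip":-0.2},{"dx":0,"dy":0,"dz":0,"wx":0,"wy":0,"wz":0,"grip":-0.2}]'
python3 - <<'E'
from h import *
im=env.grab_frame("top");cv2.imwrite("pics/top4.png",im[:,:,::-1])
m=mask(im,"blue",(235,190,352,246));ct=big(m);print("blue pad+jar",rect("top",ct,12),cv2.boundingRect(ct))
w=env.grab_frame("wrist");cv2.imwrite("pics/w9.png",w[:,:,::-1])
t=cv2.resize(im[185:255,230:360,::-1],(520,280),interpolation=cv2.INTER_CUBIC)
cv2.imwrite("pics/c9.png",np.vstack([t,cv2.resize(w[140:340,:,::-1],(520,162))]))
E
```

```text
time_s: 27.05
ee_pos: [500.4, 318.3, 164.3]
ee_rot: [180.0, -0.0, 87.1]
force: [0.8, 0.5, -0.1]
gripper_width: 55.2
time_s: 27.35
ee_pos: [501.4, 315.8, 164.2]
ee_rot: [-180.0, 0.0, 87.1]
force: [-0.7, 0.0, 0.8]
gripper_width: 54.4
blue pad+jar ((569.6769409179688, 101.79261779785156), (63.85842514038086, 58.17463684082031), 86.92176055908203) (239, 198, 36, 33)
```

View pics/c9.png

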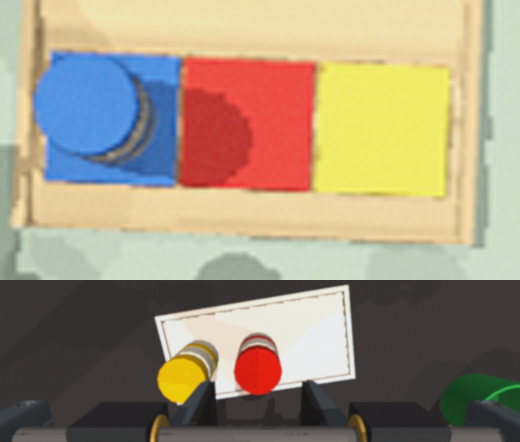

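The blue jar stands on its pad: lid at crop (86,105), about (568.6, 99.9) against the pad at (569.6, 99.1). Red is centred in the jaws in the lower half (258,365).

```bash
python3 -m jog '[{"dx":0,"dy":0.0005,"dz":-0.03,"wx":0,"wy":0,"wz":0,"grip":-0.2},{"dx":0,"dy":0,"dz":-0.03,"wx":0,"wy":0,"wz":0,"grip":-0.2},{"dx":0,"dy":0,"dz":-0.027,"wx":0,"wy":0,"wz":0,"grip":-0.2},{"dx":0,"dy":0,"dz":-0.019,"wx":0,"wy":0,"wz":0,"grip":-0.2},{"dx":0,"dy":0,"dz":0,"wx":0,"wy":0,"wz":0,"grip":-0.2},{"dx":0,"dy":0,"dz":0,"wx":0,"wy":0,"wz":0,"grip":0.5},{"dx":0,"dy":0,"dz":0,"wx":0,"wy":0,"wz":0,"grip":0.5},{"dx":0,"dy":0,"dz":0,"wx":0,"wy":0,"wz":0,"grip":0.5},{"dx":0,"dy":0,"dz":0,"wx":0,"wy":0,"wz":0,"grip":0.5}]' 25
python3 -m jog '[{"dx":0,"dy":0,"dz":0.02,"wx":0,"wy":0,"wz":0,"grip":0.5},{"dx":0,"dy":0,"dz":0.045,"wx":0,"wy":0,"wz":0,"grip":0.5},{"dx":0,"dy":0,"dz":0.045,"wx":0,"wy":0,"wz":0,"grip":0.5},{"dx":0,"dy":0,"dz":0.01,"wx":0,"wy":0,"wz":0,"grip":0.5},{"dx":0,"dy":0,"dz":0,"wx":0,"wy":0,"wz":0,"grip":0.5}]'
```

```text
time_s: 28.35
ee_pos: [501.9, 317.5, 59.6]
ee_rot: [179.9, -0.1, 87.1]
force: [0.4, -0.8, 1.5]
gripper_width: 43.7
time_s: 28.85
ee_pos: [502.1, 317.9, 180.9]
ee_rot: [179.8, -0.2, 87.1]
force: [1.1, -0.4, -1.7]
gripper_width: 43.2
```

```bash
python3 -m jog '[{"dx":0.0092,"dy":-0.0399,"dz":0,"wx":0,"wy":0,"wz":0,"grip":0.5},{"dx":0.0092,"dy":-0.0399,"dz":0,"wx":0,"wy":0,"wz":0,"grip":0.5},{"dx":0.0092,"dy":-0.0399,"dz":0,"wx":0,"wy":0,"wz":0,"grip":0.5},{"dx":0.0092,"dy":-0.0399,"dz":0,"wx":0,"wy":0,"wz":0,"grip":0.5},{"dx":0.0092,"dy":-0.0399,"dz":0,"wx":0,"wy":0,"wz":0,"grip":0.5},{"dx":0.0092,"dy":-0.0399,"dz":0,"wx":0,"wy":0,"wz":0,"grip":0.5},{"dx":0.0092,"dy":-0.0399,"dz":0,"wx":0,"wy":0,"wz":0,"grip":0.5},{"dx":0,"dy":0,"dz":0,"wx":0,"wy":0,"wz":0,"grip":0.5},{"dx":0,"dy":0,"dz":0,"wx":0,"wy":0,"wz":0,"grip":0.5},{"dx":0,"dy":0,"dz":0,"wx":0,"wy":0,"wz":0,"grip":0.5}]'
python3 -m jog '[{"dx":0,"dy":0,"dz":-0.035,"wx":0,"wy":0,"wz":0,"grip":0.5},{"dx":0,"dy":0,"dz":-0.035,"wx":0,"wy":0,"wz":0,"grip":0.5},{"dx":0,"dy":0,"dz":-0.025,"wx":0,"wy":0,"wz":0,"grip":0.5},{"dx":0,"dy":0,"dz":-0.01,"wx":0,"wy":0,"wz":0,"grip":0.5},{"dx":0,"dy":0,"dz":-0.005,"wx":0,"wy":0,"wz":0,"grip":0.5},{"dx":0,"dy":0,"dz":0,"wx":0,"wy":0,"wz":0,"grip":0.5},{"dx":0,"dy":0,"dz":0,"wx":0,"wy":0,"wz":0,"grip":0.5}]'
```

```text
time_s: 29.85
ee_pos: [564.6, 38.7, 177.1]
ee_rot: [-179.8, -0.0, 87.2]
force: [-0.1, 0.2, -1.0]
gripper_width: 43.7
time_s: 30.55
ee_pos: [566.6, 38.3, 69.7]
ee_rot: [179.8, -0.0, 87.2]
force: [0.1, -0.2, -0.8]
gripper_width: 43.9
```

```bash
python3 -m jog '[{"dx":0,"dy":0,"dz":-0.003,"wx":0,"wy":0,"wz":0,"grip":0.5},{"dx":0,"dy":0,"dz":0,"wx":0,"wy":0,"wz":0,"grip":0.5},{"dx":0,"dy":0,"dz":0,"wx":0,"wy":0,"wz":0,"grip":0.5}]'
```

```text
time_s: 30.85
ee_pos: [566.6, 38.0, 66.5]
ee_rot: [179.8, -0.0, 87.1]
force: [0.6, 0.0, 2.4]
gripper_width: 43.3
```

```bash
python3 -m jog '[{"dx":0,"dy":0,"dz":0,"wx":0,"wy":0,"wz":0,"grip":-0.3},{"dx":0,"dy":0,"dz":0,"wx":0,"wy":0,"wz":0,"grip":-0.3},{"dx":0,"dy":0,"dz":0.02,"wx":0,"wy":0,"wz":0,"grip":-0.3},{"dx":0,"dy":0,"dz":0.045,"wx":0,"wy":0,"wz":0,"grip":-0.3},{"dx":0,"dy":0,"dz":0.035,"wx":0,"wy":0,"wz":0,"grip":-0.3},{"dx":-0.019,"dy":0.039,"dz":0,"wx":0,"wy":0,"wz":0,"grip":-0.3},{"dx":-0.019,"dy":0.039,"dz":0,"wx":0,"wy":0,"wz":0,"grip":-0.3},{"dx":-0.019,"dy":0.039,"dz":0,"wx":0,"wy":0,"wz":0,"grip":-0.3},{"dx":-0.019,"dy":0.039,"dz":0,"wx":0,"wy":0,"wz":0,"grip":-0.3},{"dx":-0.019,"dy":0.039,"dz":0,"wx":0,"wy":0,"wz":0,"grip":-0.3}]'
python3 -m jog '[{"dx":-0.019,"dy":0.039,"dz":0,"wx":0,"wy":0,"wz":0,"grip":-0.3},{"dx":-0.02,"dy":0.039,"dz":0,"wx":0,"wy":0,"wz":0,"grip":-0.3},{"dx":0,"dy":0,"dz":0,"wx":0,"wy":0,"wz":0,"grip":-0.3},{"dx":0,"dy":0,"dz":0,"wx":0,"wy":0,"wz":0,"grip":-0.3}]'
```

```text
time_s: 31.85
ee_pos: [469.4, 234.1, 165.4]
ee_rot: [-180.0, 0.0, 87.1]
force: [0.9, -0.1, 0.6]
gripper_width: 59.5
time_s: 32.25
ee_pos: [431.0, 311.2, 165.2]
ee_rot: [-180.0, 0.1, 87.3]
force: [-0.6, -0.5, -0.4]
gripper_width: 59.4
```

```bash
python3 -m jog '[{"dx":0,"dy":0,"dz":-0.03,"wx":0,"wy":0,"wz":0,"grip":-0.3},{"dx":0,"dy":0,"dz":-0.03,"wx":0,"wy":0,"wz":0,"grip":-0.3},{"dx":0,"dy":0,"dz":-0.029,"wx":0,"wy":0,"wz":0,"grip":-0.3},{"dx":0,"dy":0,"dz":-0.019,"wx":0,"wy":0,"wz":0,"grip":-0.3},{"dx":0,"dy":0,"dz":0,"wx":0,"wy":0,"wz":0,"grip":-0.3},{"dx":0,"dy":0,"dz":0,"wx":0,"wy":0,"wz":0,"grip":0.5},{"dx":0,"dy":0,"dz":0,"wx":0,"wy":0,"wz":0,"grip":0.5},{"dx":0,"dy":0,"dz":0,"wx":0,"wy":0,"wz":0,"grip":0.5},{"dx":0,"dy":0,"dz":0,"wx":0,"wy":0,"wz":0,"grip":0.5}]' 25
python3 -m jog '[{"dx":0,"dy":0,"dz":0.02,"wx":0,"wy":0,"wz":0,"grip":0.5},{"dx":0,"dy":0,"dz":0.045,"wx":0,"wy":0,"wz":0,"grip":0.5},{"dx":0,"dy":0,"dz":0.045,"wx":0,"wy":0,"wz":0,"grip":0.5},{"dx":0,"dy":0,"dz":0.01,"wx":0,"wy":0,"wz":0,"grip":0.5},{"dx":0,"dy":0,"dz":0,"wx":0,"wy":0,"wz":0,"grip":0.5}]'
```

```text
time_s: 33.15
ee_pos: [432.6, 311.1, 58.7]
ee_rot: [179.8, -0.1, 87.1]
force: [1.4, -1.0, 4.1]
gripper_width: 43.7
time_s: 33.65
ee_pos: [432.3, 311.5, 179.4]
ee_rot: [179.8, -0.2, 87.1]
force: [0.2, 0.3, -1.5]
gripper_width: 43.9
```

```bash
python3 -m jog '[{"dx":0.0164,"dy":-0.0418,"dz":0,"wx":0,"wy":0,"wz":0,"grip":0.5},{"dx":0.0164,"dy":-0.0418,"dz":0,"wx":0,"wy":0,"wz":0,"grip":0.5},{"dx":0.0164,"dy":-0.0418,"dz":0,"wx":0,"wy":0,"wz":0,"grip":0.5},{"dx":0.0164,"dy":-0.0418,"dz":0,"wx":0,"wy":0,"wz":0,"grip":0.5},{"dx":0.0164,"dy":-0.0418,"dz":0,"wx":0,"wy":0,"wz":0,"grip":0.5},{"dx":0.0164,"dy":-0.0418,"dz":0,"wx":0,"wy":0,"wz":0,"grip":0.5},{"dx":0.0164,"dy":-0.0418,"dz":0,"wx":0,"wy":0,"wz":0,"grip":0.5},{"dx":0.0164,"dy":-0.0418,"dz":0,"wx":0,"wy":0,"wz":0,"grip":0.5},{"dx":0,"dy":0,"dz":0,"wx":0,"wy":0,"wz":0,"grip":0.5},{"dx":0,"dy":0,"dz":0,"wx":0,"wy":0,"wz":0,"grip":0.5}]'
python3 -m jog '[{"dx":0,"dy":0,"dz":-0.035,"wx":0,"wy":0,"wz":0,"grip":0.5},{"dx":0,"dy":0,"dz":-0.035,"wx":0,"wy":0,"wz":0,"grip":0.5},{"dx":0,"dy":0,"dz":-0.025,"wx":0,"wy":0,"wz":0,"grip":0.5},{"dx":0,"dy":0,"dz":-0.01,"wx":0,"wy":0,"wz":0,"grip":0.5},{"dx":0,"dy":0,"dz":-0.004,"wx":0,"wy":0,"wz":0,"grip":0.5},{"dx":0,"dy":0,"dz":0,"wx":0,"wy":0,"wz":0,"grip":0.5},{"dx":0,"dy":0,"dz":0,"wx":0,"wy":0,"wz":0,"grip":0.5}]'
python3 -m jog '[{"dx":0,"dy":0,"dz":-0.002,"wx":0,"wy":0,"wz":0,"grip":0.5},{"dx":0,"dy":0,"dz":0,"wx":0,"wy":0,"wz":0,"grip":0.5},{"dx":0,"dy":0,"dz":0,"wx":0,"wy":0,"wz":0,"grip":0.5}]'
```

```text
time_s: 34.65
ee_pos: [561.4, -24.0, 174.9]
ee_rot: [-179.7, -0.0, 87.0]
force: [-0.1, 0.6, -1.3]
gripper_width: 43.6
time_s: 35.35
ee_pos: [563.7, -23.2, 69.7]
ee_rot: [179.9, -0.0, 87.2]
force: [-0.7, 0.3, -1.8]
gripper_width: 43.6
time_s: 35.65
ee_pos: [563.0, -23.5, 66.9]
ee_rot: [179.9, 0.0, 87.1]
force: [-0.1, -1.0, -1.7]
gripper_width: 43.4
```

```bash
python3 -m jog '[{"dx":0,"dy":0,"dz":-0.0015,"wx":0,"wy":0,"wz":0,"grip":0.5},{"dx":0,"dy":0,"dz":0,"wx":0,"wy":0,"wz":0,"grip":0.5},{"dx":0,"dy":0,"dz":0,"wx":0,"wy":0,"wz":0,"grip":0.5}]'
python3 -m jog '[{"dx":0,"dy":0,"dz":0,"wx":0,"wy":0,"wz":0,"grip":-0.3},{"dx":0,"dy":0,"dz":0,"wx":0,"wy":0,"wz":0,"grip":-0.3},{"dx":0,"dy":0,"dz":0.02,"wx":0,"wy":0,"wz":0,"grip":-0.3},{"dx":0,"dy":0,"dz":0.045,"wx":0,"wy":0,"wz":0,"grip":-0.3},{"dx":0,"dy":0,"dz":0.045,"wx":0,"wy":0,"wz":0,"grip":-0.3},{"dx":-0.012,"dy":0.047,"dz":0,"wx":0,"wy":0,"wz":0,"grip":-0.3},{"dx":-0.012,"dy":0.047,"dz":0,"wx":0,"wy":0,"wz":0,"grip":-0.3},{"dx":-0.012,"dy":0.047,"dz":0,"wx":0,"wy":0,"wz":0,"grip":-0.3},{"dx":-0.012,"dy":0.047,"dz":0,"wx":0,"wy":0,"wz":0,"grip":-0.3},{"dx":-0.012,"dy":0.047,"dz":0,"wx":0,"wy":0,"wz":0,"grip":-0.3}]'
python3 -m jog '[{"dx":-0.012,"dy":0.047,"dz":0,"wx":0,"wy":0,"wz":0,"grip":-0.3},{"dx":-0.012,"dy":0.047,"dz":0,"wx":0,"wy":0,"wz":0,"grip":-0.3},{"dx":0,"dy":0,"dz":0,"wx":0,"wy":0,"wz":0,"grip":-0.3},{"dx":0,"dy":0,"dz":0,"wx":0,"wy":0,"wz":0,"grip":-0.3}]'
python3 - <<'E'
from h import *
im=env.grab_frame("top");cv2.imwrite("pics/top5.png",im[:,:,::-1])
s=env.grab_frame("scene")
t=cv2.resize(im[185:255,230:360,::-1],(780,420)[:2],interpolation=cv2.INTER_CUBIC)
cv2.imwrite("pics/c10.png",np.vstack([t,cv2.resize(s[180:290,160:420,::-1],(780,180) if 0 else (425,180)).repeat(1,1) if 0 else cv2.copyMakeBorder(cv2.resize(s[180:290,160:420,::-1],(425,180)),0,0,0,355,cv2.BORDER_CONSTANT)]))
E
```

```text
time_s: 35.95
ee_pos: [563.2, -23.6, 65.8]
ee_rot: [179.9, 0.0, 87.1]
force: [-1.9, -0.3, 6.2]
gripper_width: 43.5
time_s: 36.95
ee_pos: [502.1, 213.2, 174.8]
ee_rot: [180.0, -0.0, 87.1]
force: [1.2, -0.1, 0.1]
gripper_width: 59.2
time_s: 37.35
ee_pos: [478.3, 306.2, 174.4]
ee_rot: [-180.0, 0.1, 87.3]
force: [-0.2, -0.1, 0.5]
gripper_width: 59.5
```

View pics/c10.png

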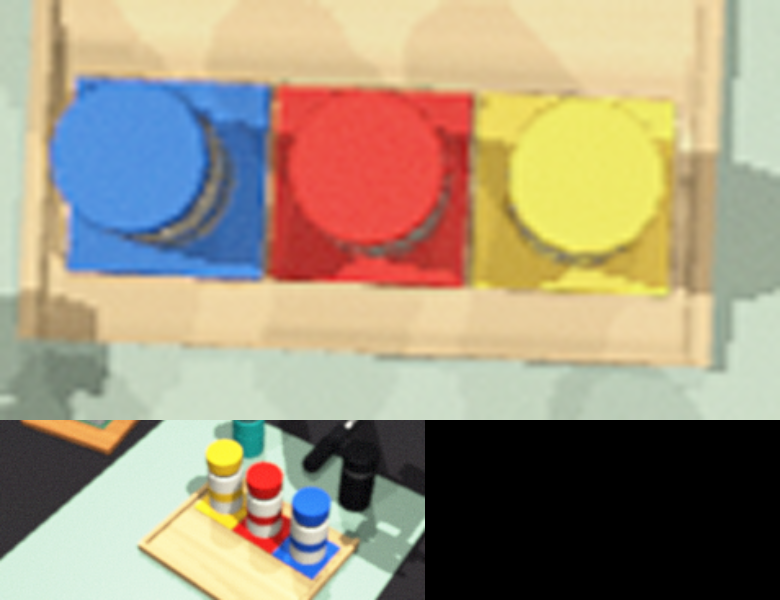

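All three jars stand upright on their own pads: lids at crop (129,156), (366,169) and (587,177).

```bash
python3 - <<'E'
from h import *
p=ray("top",[(251.5,211),(291,213.2),(327.8,214.5)],102)[:,:2]
print((p-np.array([[569.6,99.1],[566.4,37.6],[563.2,-24.4]])).round(1))
im=env.grab_frame("top"); h=cv2.cvtColor(im,cv2.COLOR_RGB2HSV)
m=cv2.inRange(h,(0,0,100),(180,60,255)); b=np.zeros_like(m); b[210:252,445:512]=m[210:252,445:512]
ct=big(cv2.morphologyEx(b,cv2.MORPH_CLOSE,np.ones((3,3))));print("bridge",rect("top",ct,40)); print(env.state()["force"],env.state()["qvel"].round(2))
E
```

```text
[[-0.7  0.8]
 [-1.9 -3.3]
 [-1.6 -2.4]]
bridge ((537.7520141601562, -297.85540771484375), (41.23104476928711, 89.81159210205078), 8.725720405578613)
[0.07340855 0.00580029 0.09210741] [-0.57 -0.26 -0.06  0.11 -0.09  0.07]
```

All offsets are well inside 12 mm and the arm is clear, so I hand the job in.

```bash
python3 -c "
from workcell import env
print(env.job_done())"
```

```text
the job is handed in; nothing more can be done
None
```

I moved the three jars to the side tray, laid the bridge on the green rectangle, put each jar back on its own pad, and handed the job in. It took about 37 s of robot time; no verdict was reported.

- **Jars:** the last top view puts the lid centres within about 4 mm of their pads' centres (limit 12 mm): blue (-0.7, 0.8), red (-1.9, -3.3) and yellow (-1.6, -2.4). The scene view shows all three upright.
- **Bridge:** its outline is about 2.5 mm off the board's centre in x and 2.5 to 4 mm in y, turned within 1° of it. It lies flat, and its position did not change between two looks.
- **Arm:** it was raised and clear of everything, with force near zero.
- **Disagreement:** the wrist camera read about 1 to 3 mm more in x and 3 to 4 mm more in y than the top camera. I set jars and pads mainly by the top view and the bridge by a value between the two.
- **Not checked:** the order of steps was followed, but the intermediate criteria were checked only by pictures.

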